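# Change over and load the marking station

## Task

Release the empty carrier from its dock by pressing the spring latch, lift it out, set it down on the marking station's track in front of the marking head, and lay every valve body flat in a nest of its own. Push the loaded carrier under the head until it is fully home against the stop, only then press the green start button to mark the bodies, and last draw the carrier back out along the track until it is clear of the head, with every body still in its nest. Do not bump the marking head, and leave the tub, the oil bottle and the wrench where they are.

Things in the scene. Friction and masses are not known exactly. Their poses are not given: they have to be found in the camera images.
- dock: Fixed changeover dock, grey base 200 x 200 mm with steel guides 72 high around the seated carrier; origin under its centre, axes as the seated carrier's. A hook hidden under the carrier holds it; it cannot be pulled out by force. When the latch pad is pressed fully, a spring lifts the empty carrier 12 mm and it stays up. Carrier origin above dock origin: 42 mm latched, 54 mm sprung up.
- latch (a joint): Angle of the latch lever, 0 at rest to 0.20 rad fully pressed; it springs back. The hook is clear at about 0.14 rad. Its pivot is 6 mm above the bench under the carrier, 103 mm from the pad, so the pad sinks 20 mm in all.
- latch_pad (a point): Centre of the top of the steel latch pad, 40 x 44 mm, which sticks out from under the carrier on the dock's -x side, about 46 mm above the bench. It is pressed straight down, 2 to 6 N, to a stop 20 mm lower.
- carrier: Workpiece carrier: black plate 160 (own x) x 164 mm (own y), 10 thick, on two white runners 16 high, 0.4 kg; four nests and a central handle on top. A tongue with an upright lug sticks out on its -y side to y = -162 mm. Origin: centre of the underside of the runners. Its greatest height is 80 mm (the handle).
- handle (a point): Centre of the carrier's aluminium handle bar, on the carrier's axis 72 mm above its underside; the bar runs 80 mm along the carrier's y, is 12 thick (x) and 16 high, free below. The carrier is balanced here.
- lug (a point): Centre of the outer (-y) face of the carrier's lug, an upright plate 50 wide (x), 8 thick (y), from 6 to 60 mm above the carrier's underside (this point 33 mm): push here, or pinch its thickness from above to pull the carrier back.
- nest0 (a point): Centre of the floor of the carrier's -x -y nest, 41 x 70 mm at floor level between slightly flared end walls and side posts, 16 mm high; axes as the carrier's. A valve body lies in it with its long axis along y, either way round. Over the middle 40 mm of each long side there is no post, so the fingers can pass there.
- nest1 (a point): Centre of the floor of the carrier's +x -y nest, 41 x 70 mm at floor level between slightly flared end walls and side posts, 16 mm high; axes as the carrier's. A valve body lies in it with its long axis along y, either way round. Over the middle 40 mm of each long side there is no post, so the fingers can pass there.
- nest2 (a point): Centre of the floor of the carrier's -x +y nest, 41 x 70 mm at floor level between slightly flared end walls and side posts, 16 mm high; axes as the carrier's. A valve body lies in it with its long axis along y, either way round. Over the middle 40 mm of each long side there is no post, so the fingers can pass there.
- nest3 (a point): Centre of the floor of the carrier's +x +y nest, 41 x 70 mm at floor level between slightly flared end walls and side posts, 16 mm high; axes as the carrier's. A valve body lies in it with its long axis along y, either way round. Over the middle 40 mm of each long side there is no post, so the fingers can pass there.
- station: Fixed marking station: aluminium base 340 (x) x 420 mm (y), 12 thick. A straight track runs along its own y between steel guides 165 mm apart, flared at the top in the entry half (to 42 mm above the bench), with keeper strips over the carrier's edges in the far half, and an end stop. Column 0.5 m high at the +y end. Origin: on the bench, 5 mm to +y of the base's middle.
- entry (a point): Point on the track floor (12 mm above the bench), in front of the head, where the carrier's origin can be set down, its axes along the station's (lug on the -y side, away from the head). Its front edge is then 22 mm short of the head.
- home (a point): Point on the track floor where the carrier's origin lies when the carrier is fully home against the stop, 180 mm in +y from the entry point, axes as the station's.
- head: Marking head: white box 130 (x) x 150 mm (y) on the column over the home place, its underside 122 mm and its stylus 106 mm above the bench, its entry-side face 75 mm in -y from the home point. It has the station's origin and axes. The carrier passes under it with about 14 mm to spare; the lug stays outside.
- start (a joint): Travel of the start button, 0 to 0.006 m fully down; springs back, 5 N.
- start_top (a point): Centre of the top of the green start button, 34 mm across, on the station's base at the -x side; it is pressed straight down.
- valve0: Aluminium valve body lying on its flat underside, 34 wide (own x), 64 long over its round end spigots (own y), block 52 long and 36 high, a round boss 22 across on top to 44 high, 0.11 kg. Origin: centre of the underside. Some of the four may be absent (None). Grip it across the 34 mm width.
- valve1: Aluminium valve body lying on its flat underside, 34 wide (own x), 64 long over its round end spigots (own y), block 52 long and 36 high, a round boss 22 across on top to 44 high, 0.11 kg. Origin: centre of the underside. Some of the four may be absent (None). Grip it across the 34 mm width.
- valve2: Aluminium valve body lying on its flat underside, 34 wide (own x), 64 long over its round end spigots (own y), block 52 long and 36 high, a round boss 22 across on top to 44 high, 0.11 kg. Origin: centre of the underside. Some of the four may be absent (None). Grip it across the 34 mm width.
- valve3: Aluminium valve body lying on its flat underside, 34 wide (own x), 64 long over its round end spigots (own y), block 52 long and 36 high, a round boss 22 across on top to 44 high, 0.11 kg. Origin: centre of the underside. Some of the four may be absent (None). Grip it across the 34 mm width.
- tub: Bystander: yellow grease tub 140 x 190 x 75 mm.
- oiler: Bystander: white oil bottle, 52 across, 150 high.
- wrench: Bystander: wrench, 190 long, lying on the bench.
Not all that is in view belongs to the job. Leave any black or purple look-alike of the valve2 alone.

How it is judged (in metres and radians):
On the way, in this order (a step that is already met when the one before it is completed fails the run):
1. the latch pad is pressed down and the carrier has sprung up in its dock (value of joint latch above 0.1 rad and z of carrier in the frame of dock above 0.047 m), for 0.05 s.
2. the carrier stands flat on the track in front of the head with every valve body lying flat in a nest, released (x of carrier in the frame of home between -0.007 and 0.007 m and y of carrier in the frame of home between -0.25 and -0.157 m and z of carrier in the frame of home between -0.004 and 0.004 m and (distance between valve0 and nest0 below 0.007 m or distance between valve0 and nest1 below 0.007 m or distance between valve0 and nest2 below 0.007 m or distance between valve0 and nest3 below 0.007 m) and angle between each of valve0, valve1, valve2, valve3's own z axis and vertical below 0.12 rad and contact force between each of valve0, valve1, valve2, valve3 and the fingers below 0.3 N and (distance between valve1 and nest0 below 0.007 m or distance between valve1 and nest1 below 0.007 m or distance between valve1 and nest2 below 0.007 m or distance between valve1 and nest3 below 0.007 m) and (distance between valve2 and nest0 below 0.007 m or distance between valve2 and nest1 below 0.007 m or distance between valve2 and nest2 below 0.007 m or distance between valve2 and nest3 below 0.007 m) and (distance between valve3 and nest0 below 0.007 m or distance between valve3 and nest1 below 0.007 m or distance between valve3 and nest2 below 0.007 m or distance between valve3 and nest3 below 0.007 m)), for 0.2 s.
3. the loaded carrier is fully home against the stop (x of carrier in the frame of home between -0.007 and 0.007 m and y of carrier in the frame of home between -0.005 and 0.005 m and z of carrier in the frame of home between -0.004 and 0.004 m and (distance between valve0 and nest0 below 0.007 m or distance between valve0 and nest1 below 0.007 m or distance between valve0 and nest2 below 0.007 m or distance between valve0 and nest3 below 0.007 m) and angle between each of valve0, valve1, valve2, valve3's own z axis and vertical below 0.12 rad and contact force between each of valve0, valve1, valve2, valve3 and the fingers below 0.3 N and (distance between valve1 and nest0 below 0.007 m or distance between valve1 and nest1 below 0.007 m or distance between valve1 and nest2 below 0.007 m or distance between valve1 and nest3 below 0.007 m) and (distance between valve2 and nest0 below 0.007 m or distance between valve2 and nest1 below 0.007 m or distance between valve2 and nest2 below 0.007 m or distance between valve2 and nest3 below 0.007 m) and (distance between valve3 and nest0 below 0.007 m or distance between valve3 and nest1 below 0.007 m or distance between valve3 and nest2 below 0.007 m or distance between valve3 and nest3 below 0.007 m)), for 0.2 s.
4. the start button is pressed while the carrier is home (value of joint start above 0.004 m and x of carrier in the frame of home between -0.007 and 0.007 m and y of carrier in the frame of home between -0.005 and 0.005 m and z of carrier in the frame of home between -0.004 and 0.004 m), for 0.05 s.
5. the loaded carrier is drawn back out along the track, clear of the head (all of step 2), for 0.2 s.
At the end, for the whole second after the job is handed in: After marking at home (within 5 mm of the stop) the carrier stands flat on the track, 157 to 250 mm back from home, clear of the head; every valve body present lies flat (7 degrees) in its own nest, its origin within 7 mm of the centre of the nest floor; the button is released (all of step 5 and angle between carrier's own z axis and vertical below 0.05 rad and linear speed of carrier below 0.02 m/s and value of joint start below 0.003 m and contact force between carrier and the fingers below 0.3 N); the robot touches nothing.
It fails at once if the marking head is bumped (more than 6 N) (contact force between head and anything else above 6 N).
It fails at once if the tub, the oil bottle or the wrench is moved by more than 3 cm (distance of any of tub, oiler, wrench from where it was at the start of the episode above 0.03 m).
Of valve0, valve1, valve2, valve3 only 2 to 4 are there at a start; the rules pass over those that are not, and their reading is None.
At some moment in a run one of valve0, valve1, valve2, valve3 may be knocked a few centimetres aside while the robot is not near it.
It also fails if it takes over 208 s, if anything falls off the work surface, if the arm or the gripper's body presses on something with over 40 N, if the wrist force passes 120 N, or if a joint passes its speed limit or range.

## Robot

A 7-joint arm with a two-finger parallel gripper is mounted at the origin on the work surface. World frame = base frame: x ahead of the robot, y to its left, z up, the work surface at z = 0. Lengths are in mm, angles in rad, forces in N, time in s.
With the tool pointing down it reaches from about 350 to 900 mm from the base axis. Payload 7.2 kg.
Tool frame: the origin (TCP) lies midway between the tips of the shut fingers; the grasp point (between the pads) lies manip.pinch_z behind it (manip.pinch_z is the distance from the TCP to the grasp point, in mm); z points along the fingers, x is the direction in which the jaws open and shut, and the axes are right-handed (so a half turn about z gives the same grasp; the last joint's range is limited). The gripper opens to 85 mm and grips with 20 to 120 N. Pads are 22 mm wide; open, the fingers measure 114 mm over their backs; the gripper's body (76 mm by 85 mm) begins 54 mm behind the grasp point. The pads swing forward as they close: fully open they stand 13 mm farther back than shut.
Start: joints at [1.108, 0.411, -0.013, 1.596, 0.006, 1.134, -0.082], TCP at [240.378, -576.929, 231.297] pointing down, gripper open.
Joint ranges: [-2.95, 2.95], [-0.29, 1.99], [-1.47, 1.44], [0.14, 2.54], [-1.03, 4.17], [0.13, 1.85], [-2.86, 2.86]. Speed limits (rad/s): [2.39, 2.39, 3.01, 3.01, 3.14, 3.14, 3.14].

## Interface

Orientations are given as [roll, pitch, yaw] about the fixed x, y, z axes, in that order (R = Rz(yaw) Ry(pitch) Rx(roll)).
In Python, from bench import manip gives the robot as it stands.
- The arm moves only by the tool move_arm, never from a script. Its argument "commands" is a list of rows, each a list of 2 entries, a list of its own where there are three numbers: the shift along the world's x, y, z in mm, then the turn, a rotation vector about the world's x, y, z in rad. A call has 1 to 10 rows; each row is the pose to reach, as a shift and turn from the pose commanded when the call began; what a row does not reach only later rows make up. A row lasts 1/10 s, in which the tool goes at most 50 mm and 8.59 degrees, less where a joint would pass 70% of its speed; a pose out of reach is approached as far as the arm can. A call with a gripper value outside its range is refused whole. "gripper" is the finger opening in mm, from 0 to 85.4, set as the call begins (left out, the last holds). The fingers move at their own pace and stop on an object; "force" is the grip in N (left out, the last holds). Time passes only in rows, so rows that repeat a pose let the fingers close. It gives the time, the measured TCP pose, the force and the opening at its end, in the units of the state.
- manip.observe(): the state, without advancing time (a new reading comes with each control period).
- manip.read_camera(name): name is "side" or "top" or "wrist"; returns (picture, depth): 400x640x3 uint8, red, green, blue; 400x640 float32, mm along the optical axis (not along the pixel's ray), 0 where there is no reading.
- manip.camera_model(name): a dict with "fx", "fy", "cx", "cy" (pixels), "xyz" and "rotation" of the camera in the world. Camera axes: x right, y down, z forward; pixel columns grow to the right and rows downward; lengths in mm; the calibration is good to about 2 mm. A picture is of the moment at which its call begins: read the wrist's pose just before it. camera_model takes no time and is no camera call; for the wrist camera it gives the pose at the moment of the call.
- manip.finish_job(): hands the job in, once; it reports no verdict.
The state is a dict: "t": time; "qpos": joint angles; "joint_velocities": joint speeds; "tau": joint torques, N m; "eef_pos": TCP position; "tcp_rot": TCP orientation; "wrist_force": force on the tool from outside, world axes, zero at the start; "wrist_torque": the same for the moment, N m; "opening": opening from 0.0 (shut) to 1.0 (fully open).
Only numpy, scipy, OpenCV 4.12 (cv2) and the standard library are available. Lean on these libraries where they do the work, as an engineer would, in place of code of your own. Each camera call takes 0.05 s, during which the arm holds its last target.

## Working session

There is one attempt and no reset: what is moved stays moved. The work goes in short steps, Python scripts to look and compute and a tool call to move; the robot and the scene stay as the last step left them, time stands still between calls to the robot, and variables do not carry over. Pictures are saved under pics/ and viewed, and the job is handed in when it is done.

Besides the shell and the picture viewer there is one more tool, called after "Call:" as name(argument=value, ...), one argument or row to a line, values as JSON. move_arm: Moves the arm, as the interface text tells. Its arguments: {"type":"object","properties":{"commands":{"type":"array"},"gripper":{"type":"number"},"force":{"type":"number"}},"required":["commands"]}

```bash
ls; mkdir -p pics; python3 - <<'E'
from bench import manip
import cv2
s=manip.observe(); print(s, manip.pinch_z)
for n in ("top","side","wrist"):
    m=manip.camera_model(n); print(n,m)
    p,d=manip.read_camera(n); cv2.imwrite(f"pics/{n}0.png",p[:,:,::-1])
    import numpy as np; np.save(f"pics/{n}0d.npy",d)
E
```

```text
pics
{'t': 0.0, 'qpos': array([ 1.10777254,  0.41190053, -0.01273136,  1.59707318,  0.00557984,
        1.13429619, -0.0821939 ]), 'joint_velocities': array([-1.43933764e-03, -1.44679274e-03,  1.89290550e-04, -3.26212027e-04,
        3.04951352e-04,  5.46405311e-05, -4.57499627e-05]), 'tau': array([-1.03565180e-03, -6.00634146e+01,  6.81554619e-01, -2.99424559e+01,
        1.38078688e-02,  1.05158816e-02, -1.43170928e-05]), 'eef_pos': array([ 240.1836287 , -576.45262845,  230.44064917]), 'tcp_rot': array([ 3.14150188e+00,  1.63950750e-03, -1.17593253e+00]), 'wrist_force': array([ 0.27185045,  0.25316335, -0.51201729]), 'wrist_torque': array([-0.04038413, -0.00859485, -0.06912107]), 'opening': 1.0021667351969763} 18.700000000000003
top {'fx': 408.5610334699087, 'fy': 408.5610334699087, 'cx': 319.007032949714, 'cy': 202.47194229856615, 'xyz': array([ 442.53188397,  -78.82826029, 1143.06202926]), 'rotation': array([-3.06416414, -0.01276191, -1.56627366])}
side {'fx': 443.90950805312036, 'fy': 443.90950805312036, 'cx': 312.47944367391796, 'cy': 196.3748770520843, 'xyz': array([-31.51656486, 549.15652571, 903.53658361]), 'rotation': array([-2.31853049,  0.01554279, -2.41453032])}
wrist {'fx': 334.0035162446845, 'fy': 334.0035162446845, 'cx': 314.57028530378267, 'cy': 201.33473144219568, 'xyz': array([ 307.66606584, -548.36432004,  373.89964952]), 'rotation': array([ 2.84970018e+00,  2.21149292e-03, -1.17475997e+00])}
```

View pics/top0.png

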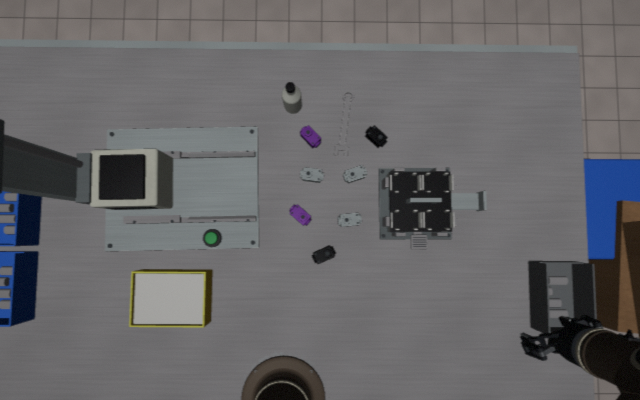

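View pics/side0.png

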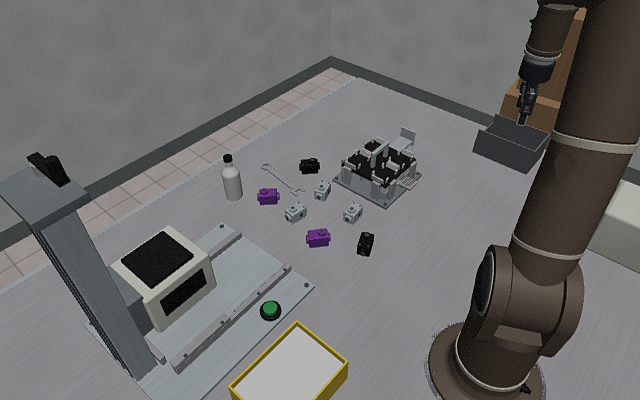

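View pics/wrist0.png

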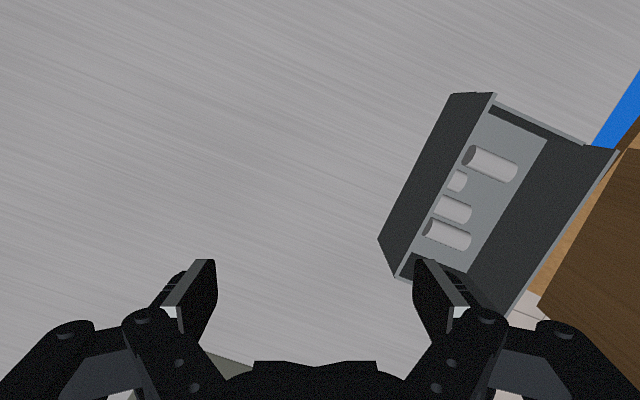

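Candidates in the top view: the aluminium bodies are at (312,175), (354,174) and (349,219). The look-alikes are purple at (310,137) and (301,214), and black at (376,135) and (324,254). So three bodies are present. The dock and carrier are at (417,203) with the lug at (480,200) and the latch pad at (419,242). The station is at the left, with the button at (212,238).

```bash
cat > h.py <<'E'
import numpy as np, cv2
from scipy.spatial.transform import Rotation as Ro
def RR(r): return Ro.from_euler('xyz',r).as_matrix()
def ray(m,u,v):
    u=np.asarray(u,float);v=np.asarray(v,float)
    d=np.stack([(u-m['cx'])/m['fx'],(v-m['cy'])/m['fy'],np.ones_like(u)],-1)
    return d@RR(m['rotation']).T
def onplane(m,u,v,z):
    r=ray(m,u,v); c=np.array(m['xyz']); return c+r*((z-c[2])/r[...,2])[...,None]
def cloud(m,d):
    v,u=np.mgrid[0:400,0:640]; return np.array(m['xyz'])+ray(m,u,v)*d[...,None]
def proj(m,p):
    q=(np.asarray(p,float)-m['xyz'])@RR(m['rotation']); return np.stack([q[...,0]/q[...,2]*m['fx']+m['cx'],q[...,1]/q[...,2]*m['fy']+m['cy']],-1)
def shot(manip,n,name,crop=None,k=1):
    m=manip.camera_model(n); p,d=manip.read_camera(n); b=p[:,:,::-1].copy()
    np.savez(f'pics/{name}.npz',b=b,d=d,xyz=m['xyz'],rot=m['rotation'])
    o=b
    if crop: o=b[crop[1]:crop[3],crop[0]:crop[2]]
    if k!=1: o=cv2.resize(o,None,fx=k,fy=k,interpolation=cv2.INTER_CUBIC)
    cv2.imwrite(f'pics/{name}.png',o); return m,b,d
E
python3 - <<'E'
import cv2,numpy as np
from h import *
from bench import manip
b=cv2.imread('pics/top0.png'); 
o=cv2.resize(b[110:260,290:490],None,fx=4,fy=4,interpolation=cv2.INTER_CUBIC); cv2.imwrite('pics/c1.png',o)
o=cv2.resize(b[110:260,90:290],None,fx=4,fy=4,interpolation=cv2.INTER_CUBIC); cv2.imwrite('pics/c2.png',o)
m=manip.camera_model('top'); d=np.load('pics/top0d.npy'); P=cloud(m,d)
np.set_printoptions(suppress=True,precision=1)
for u,v in [(312,175),(354,174),(349,219),(417,250),(419,242),(426,200),(482,200),(212,238),(200,180),(240,185),(150,180),(340,240),(247,160),(247,155),(247,217)]: print(u,v,P[v,u],d[v,u])
E
```

```text
312 175 [603.4 -73.1  37.4] 1114.632
354 174 [ 605.6 -186.9   46.3] 1107.371
349 219 [ 483.6 -173.1   47.3] 1096.7172
417 250 [ 399.8 -367.1   -0.4] 1140.1833
419 242 [ 422.9 -360.4   48.9] 1092.7882
426 200 [ 529.5 -360.8  121.9] 1028.2192
482 200 [ 532.9 -514.6   92.5] 1059.7075
212 238 [431.  195.3  34.8] 1100.608
200 180 [591.2 238.1  12. ] 1135.1593
240 185 [577.6 126.6  13.9] 1133.567
150 180 [561.5 287.5 232.7] 912.18524
340 240 [ 426.7 -152.     1. ] 1138.256
247 160 [648.  108.6  13.1] 1140.1019
247 155 [658.1 105.5  33.8] 1120.2942
247 217 [487.9 101.4  39.5] 1101.4777
```

View pics/c1.png

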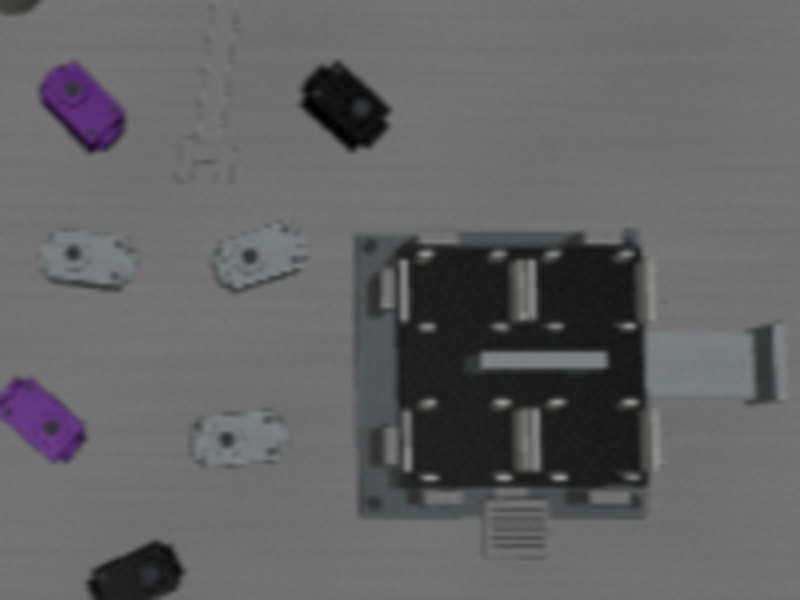

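View pics/c2.png

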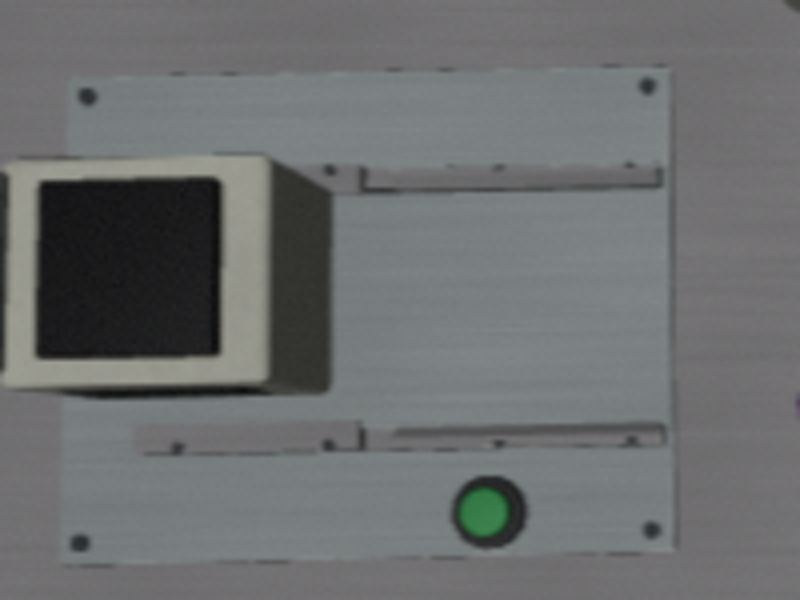

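```bash
cat > meas.py <<'E'
from h import *
import cv2
def rect(P,mask):
    p=P[mask][:,:2].astype(np.float32); return cv2.minAreaRect(p)
def blobs(mask,amin=20):
    n,l,s,c=cv2.connectedComponentsWithStats(mask.astype(np.uint8))
    return [(l==i,s[i],c[i]) for i in range(1,n) if s[i][4]>=amin]
E
python3 - <<'E'
from meas import *
from bench import manip
np.set_printoptions(suppress=True,precision=2)
m=manip.camera_model('top'); b=cv2.imread('pics/top0.png'); d=np.load('pics/top0d.npy'); P=cloud(m,d); Z=P[...,2]
hsv=cv2.cvtColor(b,cv2.COLOR_BGR2HSV)
for M,s,c in blobs((Z>18)&(Z<60)&(P[...,0]>380),30): 
    r=rect(P,M); print(c,s[4],np.round(r[0],1),np.round(r[1],1),round(r[2],1),'V',hsv[M].mean(0),'zmax',np.percentile(Z[M],95))
# station base edge: plane-cast outline
def zat(mask): return np.median(Z[mask])
print('bench z',np.median(Z[200:240,330:345]),'base z',np.median(Z[170:200,185:250]))
# colour boundaries of the base along columns/rows
g=b.astype(int); 
st=((Z>5)&(Z<20)); 
for M,s,c in blobs(st,3000): 
    M=cv2.morphologyEx(M.astype(np.uint8),cv2.MORPH_OPEN,np.ones((3,3)))>0
    r=rect(P,M); print('base',c,s,np.round(r[0],1),np.round(r[1],1),r[2])
# dark plate at z~68
pl=((Z>60)&(Z<76)&(hsv[...,2]<60))
for M,s,c in blobs(pl,500):
    r=rect(P,M); print('plate',c,s,np.round(r[0],1),np.round(r[1],1),r[2],zat(M))
h=((Z>105)&(Z<135)&(P[...,1]<-250)&(P[...,0]>400))
for M,s,c in blobs(h,20):
    r=rect(P,M); print('handle',c,s,np.round(r[0],1),np.round(r[1],1),r[2],zat(M))
h=((Z>80)&(Z<105)&(P[...,1]<-470)&(P[...,0]>400))
for M,s,c in blobs(h,8):
    r=rect(P,M); print('lug',c,s,np.round(r[0],1),np.round(r[1],1),r[2],zat(M))
gm=cv2.inRange(hsv,(50,80,60),(75,255,255))>0
for M,s,c in blobs(gm): print('btn',c,s,P[M].mean(0),onplane(m,c[0],c[1],35.))
h=(Z>180)&(P[...,1]>150)&(P[...,1]<420)&(P[...,0]>400)&(P[...,0]<700)
for M,s,c in blobs(h,500):
    r=rect(P,M); print('head',c,s,np.round(r[0],1),np.round(r[1],1),r[2],zat(M))
E
```

```text
[293.37 107.86] 81 [793.9 -20.5] [20.8 50.4] 8.3 V [32.67 12.01 63.3 ] zmax 58.86362203228532
[310.95 135.92] 289 [714.1 -69.3] [63.2 34.3] 45.2 V [137.4  137.37 103.51] zmax 45.58660737291065
[376.71 135.65] 286 [ 716.4 -252.4] [64.4 35.5] 48.0 V [105.41  33.58  27.14] zmax 45.136273797480214
[209.7  153.98] 553 [658.6 209.1] [250.3  27.6] 89.4 V [117.23   4.29 102.58] zmax 48.009676860258146
[355.23 173.57] 286 [ 609.2 -192.5] [34.2 64.6] 19.4 V [ 94.88  13.73 114.67] zmax 45.067456409730994
[312.05 174.31] 278 [606.6 -73. ] [63.2 34.3] 83.6 V [ 95.3   14.15 115.5 ] zmax 44.96812702887142
[ 10.86 196.4 ] 97 [540.9 742. ] [37.  19.4] 89.3 V [129.71  18.67 109.4 ] zmax 33.34042178025406
[ 30.96 220.2 ] 543 [476.8 677.8] [  7.9 134.1] 89.4 V [110.34 213.2   39.5 ] zmax 58.26217263375609
[  4.96 207.35] 82 [511.3 763.5] [19.2 30.9] 0.1 V [128.94   8.82  97.04] zmax 26.92515126315833
[300.4  214.49] 274 [495.8 -42. ] [63.2 33.6] 49.2 V [137.59 130.21 115.34] zmax 45.569859317732174
[349.68 219.35] 277 [ 483.3 -176.8] [33.8 63.9] 6.1 V [ 94.88  13.92 117.76] zmax 45.868632160808055
[  7.
[... 764 characters left out ...]
7.23885447602019
bench z 0.551745603906852 base z 12.46259209148684
base [193.34 189.78] [  105   126   155   126 12831] [570.  286.6] [340.7 420.7] 1.6192610263824463
plate [419.98 201.61] [ 389  171   63   61 2999] [ 532.3 -359.9] [160.8 161.9] 0.3980712890625 68.50002111288245
handle [425.33 199.99] [410 198  32   5 158] [ 529.9 -360. ] [10.3 78.6] 0.03631038963794708 121.77142240466003
lug [483.34 200.24] [480 191   7  20 115] [ 532.2 -518.5] [49.5  9.1] 0.18114283680915833 97.31556261421724
btn [210.28 237.65] [204 232  13  12 127] [431.9  200.36  33.05] [431.92 199.86  35.  ]
head [127.   178.56] [  87  149   80   60 4503] [566.8 345.5] [132.6 150.4] 0.92708420753479 235.36511145184738
```

The three bodies measure as follows (x, y, jaw yaw):
- (609,-192), 0.34
- (607,-73), -0.11
- (483,-177), 0.11

The carrier is at about (531,-360). The latch pad is at (427,-361), and home is at about (568,346). I'll start with the latch.

Call:
move_arm(
  commands=[
    [[180, 216, -60], [0, 0, 1.176]],
    [[180, 216, -60], [0, 0, 1.176]],
    [[180, 216, -60], [0, 0, 1.176]],
    [[180, 216, -60], [0, 0, 1.176]],
    [[180, 216, -60], [0, 0, 1.176]],
    [[180, 216, -60], [0, 0, 1.176]],
    [[180, 216, -60], [0, 0, 1.176]],
    [[180, 216, -60], [0, 0, 1.176]],
    [[180, 216, -60], [0, 0, 1.176]],
    [[180, 216, -60], [0, 0, 1.176]],
  ],
  gripper=0,
)

```text
t: 1.15
eef_pos: [420.1, -361.1, 171.1]
tcp_rot: [-3.141, 0.0, -0.004]
wrist_force: [1.0, 0.1, 0.2]
opening: 0.0
```

```bash
python3 - <<'E'
from h import *
from bench import manip
np.set_printoptions(suppress=True,precision=3)
print(manip.observe())
shot(manip,'wrist','w1')
E
```

```text
{'t': 1.15, 'qpos': array([ 0.897,  0.378, -0.349,  1.821,  0.153,  0.97 ,  0.479]), 'joint_velocities': array([ 0.   , -0.004,  0.007, -0.001, -0.001, -0.   , -0.002]), 'tau': array([ -0.203, -53.273,  -3.649, -26.924,   0.02 ,   0.004,   0.262]), 'eef_pos': array([ 420.069, -361.147,  171.127]), 'tcp_rot': array([-3.141,  0.   , -0.004]), 'wrist_force': array([1.048, 0.104, 0.169]), 'wrist_torque': array([-0.007, -0.003,  0.015]), 'opening': 0.00011969117063395625}
```

View pics/w1.png

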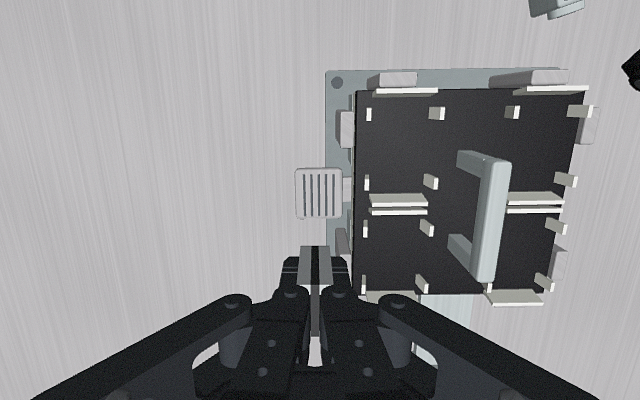

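The wrist view shows the pad at (319,194), the handle at (490,215), and all four nests empty. I'll get the nest geometry and pad position from this view.

```bash
python3 - <<'E'
from meas import *
np.set_printoptions(suppress=True,precision=1)
f=np.load('pics/w1.npz'); from bench import manip
m=manip.camera_model('wrist'); m['xyz']=f['xyz'];m['rotation']=f['rot']
P=cloud(m,f['d']);Z=P[...,2]; b=f['b']; hsv=cv2.cvtColor(b,cv2.COLOR_BGR2HSV)
M=(Z>40)&(Z<55)
for q,s,c in blobs(M,300):
    r=rect(P,q); print('pad?',c,s[4],np.round(r[0],1),np.round(r[1],1),r[2],np.median(Z[q]))
M=(Z>58)&(Z<76)&(hsv[...,2]<80)
M[250:]&=True
for q,s,c in blobs(M,1500):
    r=rect(P,q); print('plate',c,s[4],np.round(r[0],1),np.round(r[1],1),r[2],np.median(Z[q]))
M=(Z>112)&(Z<130)&(P[...,0]>490)
for q,s,c in blobs(M,300):
    r=rect(P,q); print('handle',c,s[4],np.round(r[0],1),np.round(r[1],1),r[2],np.median(Z[q]))
M=(Z>74)&(Z<95)&(hsv[...,2]>120)
for q,s,c in blobs(M,20):
    r=rect(P,q); print('post',c,s[4],np.round(r[0],1),np.round(r[1],1),r[2])
E
```

```text
pad? [318.5 192.8] 2386 [ 423.1 -361.9] [40.1 43.6] 0.3121753931045532 46.7063244966165
plate [445.7 175.5] 28804 [ 530.5 -361. ] [161.4 163.5] 0.6451303362846375 69.1328266650786
plate [523.8 250.8] 3762 [ 589.1 -406. ] [70.4 45.4] 89.43400573730469 69.08010270931929
handle [489.9 219.1] 3217 [ 529.5 -360.9] [13.  79.6] 0.39106816053390503 122.35847001077565
post [520.9  90. ] 25 [ 557.9 -280.7] [1.7 2.9] 12.998235702514648
post [556.7  88.1] 315 [ 578.5 -280.1] [40.8  3.1] 0.03569462150335312
post [406.3  90.4] 319 [ 480.1 -281.1] [ 3.1 40.2] 89.99172973632812
post [582.7 110.7] 235 [ 606.1 -294.6] [ 7.9 14.7] 89.65916442871094
post [437.8 112.8] 160 [ 503.5 -295.5] [5.5 7.9] 0.0596102811396122
post [516.  111.9] 68 [ 553.8 -294.9] [4.  7.8] 1.123747706413269
post [368.5 114.1] 53 [ 455.7 -296. ] [7.7 3. ] 88.560302734375
post [473.7 153.1] 58 [ 529.5 -322.3] [9.7 0.6] 0.6239451766014099
post [567.9 179.7] 209 [ 602.2 -342.3] [5.8 8.6] 5.953731536865234
post [431.5 181.8] 146 [ 504.1 -343.5] [5.4 8.2] 3.050415515899658
post [366.5 182.7] 58 [ 456.5 -343.7] [8.3 3.6] 82.042945861816
[... 253 characters left out ...]
9.9  3.5] 0.7465423345565796
post [558.4 226.7] 192 [ 603.  -378.3] [8.9 5.9] 89.11561584472656
post [427.6 228.4] 133 [ 504.7 -379.4] [5.2 8.5] 0.6180112361907959
post [364.7 229.7] 56 [ 456.7 -379.7] [8.4 3.6] 81.65347290039062
post [462.3 241.6] 134 [ 530.1 -388.3] [ 1.5 10. ] 89.9282455444336
post [422.7 285. ] 118 [ 505.  -427.2] [4.3 8.7] 0.466877818107605
post [546.4 283.4] 173 [ 603.3 -426.1] [5.9 8.9] 3.905961275100708
post [363.3 285.4] 59 [ 457.4 -427.5] [9.  3.7] 74.5827865600586
post [513.2 298.5] 691 [ 574.7 -438.6] [17.7 50.1] 70.20932006835938
post [373.  298.2] 102 [ 468.1 -440.2] [13.1  2.8] 9.769730567932129
post [411.8 296.7] 48 [ 497.1 -439.3] [2.  9.5] 85.73139190673828
```

Call:
move_arm(
  commands=[
    [[0, 0, -50], [0, 0, 0]],
    [[0, 0, -90], [0, 0, 0]],
    [[0, 0, -110], [0, 0, 0]],
    [[0, 0, -118], [0, 0, 0]],
    [[0, 0, -118], [0, 0, 0]],
  ],
)

```text
t: 1.7
eef_pos: [420.0, -360.8, 52.6]
tcp_rot: [-3.141, 0.001, -0.002]
wrist_force: [-0.3, 0.9, 0.6]
opening: -0.002
```

Call:
move_arm(
  commands=[
    [[0, 0, -6], [0, 0, 0]],
    [[0, 0, -12], [0, 0, 0]],
    [[0, 0, -18], [0, 0, 0]],
    [[0, 0, -23], [0, 0, 0]],
    [[0, 0, -26], [0, 0, 0]],
    [[0, 0, -26], [0, 0, 0]],
  ],
)

```text
t: 2.3
eef_pos: [419.4, -361.4, 27.2]
tcp_rot: [3.141, 0.001, -0.001]
wrist_force: [-6.6, -0.2, 7.6]
opening: 0.005
```

```bash
python3 - <<'E'
from h import *
from bench import manip
m,b,d=shot(manip,'top','t1',(290,110,490,260),4); P=cloud(m,d)
print(P[200:205,395:400,2].mean(), P[199:201,420:430,2].mean(),P[198:203,480:485,2])
E
```

```text
73.61329094271177 127.00703638320513 [[ 82.34291887  83.43777303  91.03408472  95.84286222 105.98202278]
 [ 74.35911526  84.60891194  93.24171985  96.96715006 102.56725721]
 [ 76.87126574  83.71924394  89.85449218  98.10489212 104.31747614]
 [ 79.1417547   88.33640617  90.9317878   98.88621175 103.52859241]
 [ 76.90333419  86.30415835  87.21477876  97.29419143 101.50605727]]
```

Call:
move_arm(
  commands=[
    [[0, 0, -1], [0, 0, 0]],
    [[0, 0, -1], [0, 0, 0]],
    [[0, 0, -1], [0, 0, 0]],
    [[0, 0, -1], [0, 0, 0]],
  ],
)

```text
t: 2.75
eef_pos: [419.3, -361.5, 26.6]
tcp_rot: [3.141, 0.001, -0.001]
wrist_force: [-6.9, -0.8, 8.1]
opening: 0.004
```

```bash
python3 - <<'E'
from h import *
from bench import manip
m,b,d=shot(manip,'top','t2',(290,110,490,260),4); P=cloud(m,d)
print(P[200:205,395:400,2].mean(), P[199:201,415:430,2].mean(),P[198:203,480:485,2].mean())
E
```

```text
73.51592222805249 126.6976642136331 90.21822879813573
```

View pics/t2.png

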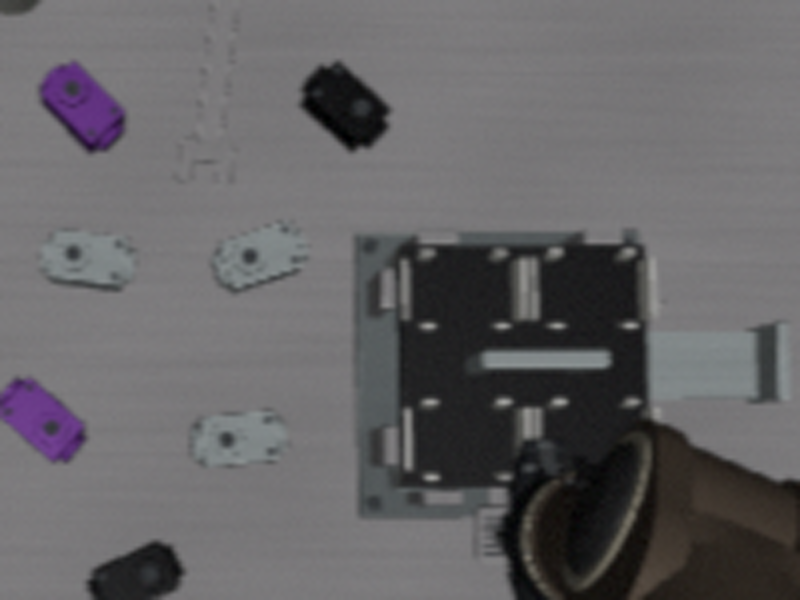

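The carrier has risen only about 5 mm. The spread knuckles probably touch its edge, since the tool feels 7 N along -x. I'll shift to -x while keeping the pad down.

Call:
move_arm(
  commands=[
    [[-3, 0, 0], [0, 0, 0]],
    [[-6, 0, 0], [0, 0, 0]],
    [[-9, 0, 0], [0, 0, 0]],
    [[-11, 0, 0], [0, 0, 0]],
    [[-11, 0, 0], [0, 0, 0]],
    [[-11, 0, 0], [0, 0, 0]],
  ],
)

```text
t: 3.4
eef_pos: [409.9, -361.1, 26.4]
tcp_rot: [3.141, -0.001, 0.0]
wrist_force: [1.0, 0.1, 3.1]
opening: 0.003
```

```bash
python3 - <<'E'
from h import *
from bench import manip
m,b,d=shot(manip,'top','t3',(290,110,490,260),4); P=cloud(m,d)
print(P[200:205,395:400,2].mean(), P[199:201,415:430,2].mean(),P[198:203,480:485,2].mean())
shot(manip,'wrist','w2');shot(manip,'side','s2',(300,100,460,230),4)
E
```

```text
80.23881562243008 134.7284398281148 90.09556038700138
```

View pics/w2.png

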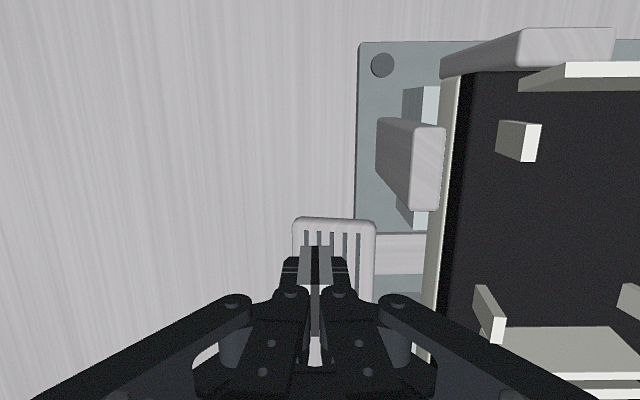

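View pics/s2.png

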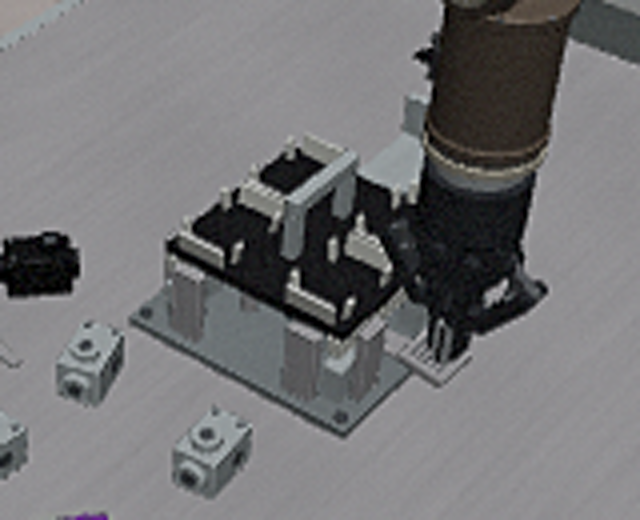

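The carrier has fully sprung up: the handle top is now at 134.7 mm. I'll retreat and go over the handle.

Call:
move_arm(
  commands=[
    [[-4, 0, 25], [0, 0, 0]],
    [[-6, 0, 70], [0, 0, 0]],
    [[-6, 0, 120], [0, 0, 0]],
    [[20, 0, 160], [0, 0, 0]],
    [[70, 0, 170], [0, 0, 0]],
    [[119, 0, 160], [0, 0, 0]],
    [[119, 0, 130], [0, 0, 0]],
    [[119, 0, 130], [0, 0, 0]],
  ],
  gripper=45,
)

```text
t: 4.35
eef_pos: [526.6, -358.6, 151.4]
tcp_rot: [-3.137, 0.007, 0.002]
wrist_force: [-1.2, -0.7, -0.7]
opening: 0.524
```

```bash
python3 - <<'E'
from h import *
from bench import manip
shot(manip,'wrist','w3')
E
```

```text
(no output)
```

View pics/w3.png

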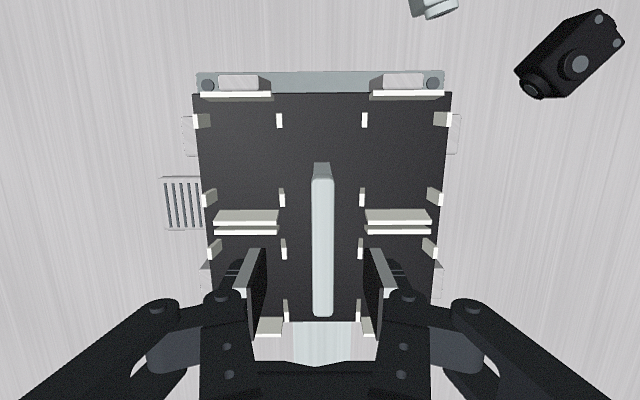

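The handle is centred between the fingers. I'll descend and grip.

Call:
move_arm(
  commands=[
    [[0, 0, -15], [0, 0, 0]],
    [[0, 0, -30], [0, 0, 0]],
    [[0, 0, -44], [0, 0, 0]],
    [[0, 0, -46], [0, 0, 0]],
    [[0, 0, -46], [0, 0, 0]],
  ],
)

```text
t: 4.9
eef_pos: [527.8, -360.9, 109.7]
tcp_rot: [-3.141, 0.001, -0.0]
wrist_force: [0.5, -0.7, 0.0]
opening: 0.528
```

Call:
move_arm(
  commands=[
    [[0, 0, 0], [0, 0, 0]],
    [[0, 0, 0], [0, 0, 0]],
    [[0, 0, 0], [0, 0, 0]],
    [[0, 0, 0], [0, 0, 0]],
    [[0, 0, 0], [0, 0, 0]],
    [[0, 0, 0], [0, 0, 0]],
  ],
  gripper=0,
  force=60,
)

```text
t: 5.5
eef_pos: [529.2, -361.2, 111.1]
tcp_rot: [3.141, -0.002, 0.0]
wrist_force: [1.9, -1.1, 5.1]
opening: 0.126
```

Call:
move_arm(
  commands=[
    [[0, 0, 10], [0, 0, 0]],
    [[0, 0, 25], [0, 0, 0]],
    [[0, 0, 40], [0, 0, 0]],
    [[0, 0, 60], [0, 0, 0]],
    [[0, 0, 80], [0, 0, 0]],
    [[0, 0, 80], [0, 0, 0]],
  ],
)

```text
t: 6.1
eef_pos: [529.3, -361.9, 194.2]
tcp_rot: [3.139, -0.004, -0.001]
wrist_force: [0.9, -0.2, -3.1]
opening: 0.126
```

```bash
python3 - <<'E'
from h import *
from bench import manip
shot(manip,'wrist','w4');shot(manip,'side','s4',(200,50,500,250),2)
E
```

```text
(no output)
```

View pics/w4.png

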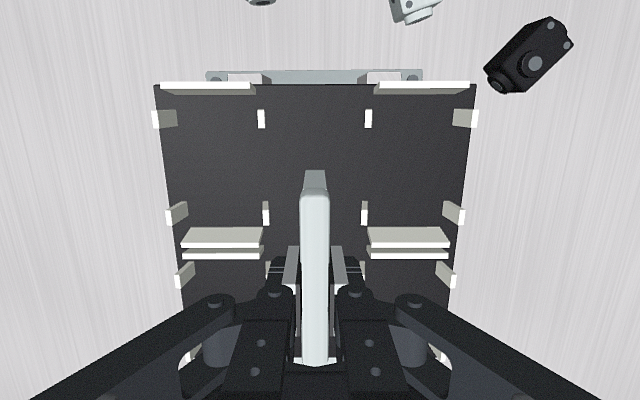

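View pics/s4.png

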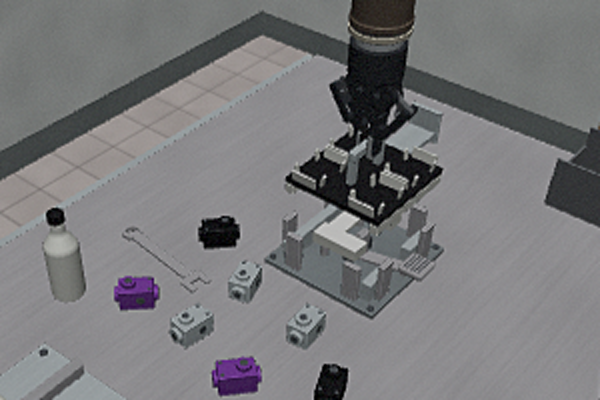

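The carrier is held level. Now I'll refine the track axis from the top image before placing.

```bash
python3 - <<'E'
from meas import *
from bench import manip
m=manip.camera_model('top'); d=np.load('pics/top0d.npy'); P=cloud(m,d); Z=P[...,2]
X=P[...,0];Y=P[...,1]
for lo,hi in((20,34),(34,46)):
  M=(Z>lo)&(Z<hi)
  for y0 in range(75,270,20):
    q=M&(Y>y0)&(Y<y0+20)
    n=X[q&(X>460)&(X<515)]; f=X[q&(X>630)&(X<690)]
    if len(n) and len(f): print(lo,y0,np.round(np.percentile(n,[3,97]),1),np.round(np.percentile(f,[3,97]),1),round((np.percentile(n,97)+np.percentile(f,3))/2,1))
# base edges (color/depth 12): left/right in x per y
M=(Z>6.5)&(Z<18)
ys=[];lo=[];hi=[]
for y0 in range(85,480,10):
    q=X[M&(Y>y0)&(Y<y0+10)&(X>380)&(X<760)]
    if len(q)>5: ys.append(y0+5);lo.append(q.min());hi.append(q.max())
print(np.polyfit(ys,lo,1),np.polyfit(ys,hi,1)); print(np.round(lo),np.round(hi))
E
```

```text
20 75 [480.1 493.7] [657.3 670.8] 575.5
20 95 [479.9 490.9] [656.7 669.7] 573.8
20 115 [477.3 490.7] [655.7 670. ] 573.2
20 135 [477.  490.6] [655.2 670.3] 572.9
20 155 [477.  490.6] [654.7 669.8] 572.7
20 175 [476.8 490.6] [655.  668.2] 572.8
20 195 [476.8 490.4] [654.1 666.6] 572.2
20 215 [476.7 487.5] [653.1 666. ] 570.3
20 235 [474.9 487.4] [652.7 666.1] 570.1
20 255 [473.8 487.4] [652.3 666. ] 569.9
34 75 [480.  490.9] [657.9 665.1] 574.4
34 95 [481.8 490.7] [657.7 669. ] 574.2
34 115 [479.7 490.7] [656.7 669. ] 573.7
34 135 [479.2 490.6] [656.4 664.6] 573.5
34 155 [479.2 490.5] [657.2 664.7] 573.8
34 175 [479.  490.3] [654.6 667.8] 572.4
34 195 [478.7 490.2] [654.4 665.1] 572.3
34 215 [479.3 487.3] [654.  665.4] 570.7
34 235 [476.6 487.3] [653.9 661.9] 570.6
34 255 [476.4 486.5] [654.8 665. ] 570.6
[-3.32319340e-02  4.09422891e+02] [-2.70534520e-02  7.47146896e+02]
[407. 407. 407. 407. 406. 404. 404. 404. 403. 404. 403. 403. 403. 403.
 403. 403. 403. 400. 400. 400. 397. 384. 400. 392. 400. 400. 400. 400.
 400. 397. 397. 397. 397. 397. 397. 394. 397. 383. 397. 397.] [746. 742. 743. 742. 742. 743. 742. 741. 742. 741. 742. 741. 742. 742.
 738. 739. 757. 739. 739. 738. 738. 738. 737. 738. 756. 738. 738. 738.
 737. 735. 734. 735. 735. 734. 734. 734. 734. 734. 734. 734.]
```

Call:
move_arm(
  commands=[
    [[0, 10, 0], [0, 0, 0]],
    [[3, 35, 0], [0, 0, 0]],
    [[8, 75, 0], [0, 0, 0]],
    [[12, 120, 0], [0, 0, 0.01]],
    [[16, 165, 0], [0, 0, 0.02]],
    [[20, 210, 0], [0, 0, 0.026]],
    [[24, 255, 0], [0, 0, 0.026]],
    [[28, 300, 0], [0, 0, 0.026]],
    [[32, 345, 0], [0, 0, 0.026]],
    [[36, 385, 0], [0, 0, 0.026]],
  ],
)

```text
t: 7.2
eef_pos: [563.0, 27.2, 189.3]
tcp_rot: [-3.141, 0.002, 0.028]
wrist_force: [0.4, 0.7, -4.0]
opening: 0.128
```

Call:
move_arm(
  commands=[
    [[3, 35, 0], [0, 0, 0]],
    [[6, 60, 0], [0, 0, 0]],
    [[8, 80, 0], [0, 0, 0]],
    [[9, 92, -15], [0, 0, 0]],
    [[9, 98, -30], [0, 0, 0]],
    [[9, 98, -50], [0, 0, 0]],
    [[9, 98, -60], [0, 0, 0]],
    [[9, 98, -60], [0, 0, 0]],
    [[9, 98, -60], [0, 0, 0]],
  ],
)

```text
t: 8.1
eef_pos: [573.3, 121.7, 130.2]
tcp_rot: [3.141, 0.001, 0.025]
wrist_force: [0.8, 0.4, -2.8]
opening: 0.132
```

```bash
python3 - <<'E'
from h import *
from bench import manip
print(manip.observe()['eef_pos'],manip.observe()['tcp_rot'])
shot(manip,'wrist','w5');shot(manip,'side','s5',(100,150,420,390),2);shot(manip,'top','t5',(90,110,340,290),3)
E
```

```text
[573.27709868 121.65290772 130.21637877] [3.14144849e+00 6.15937267e-04 2.53578488e-02]
```

View pics/w5.png

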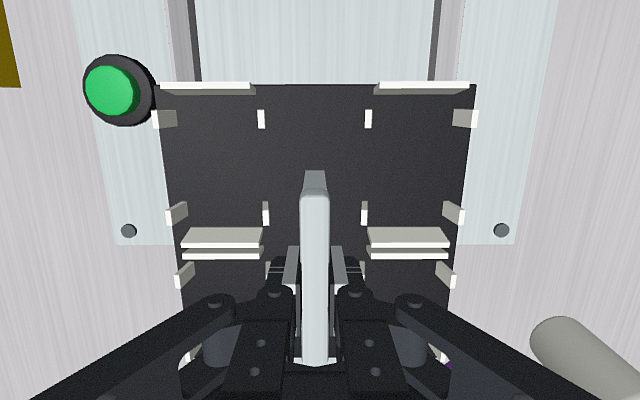

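View pics/s5.png

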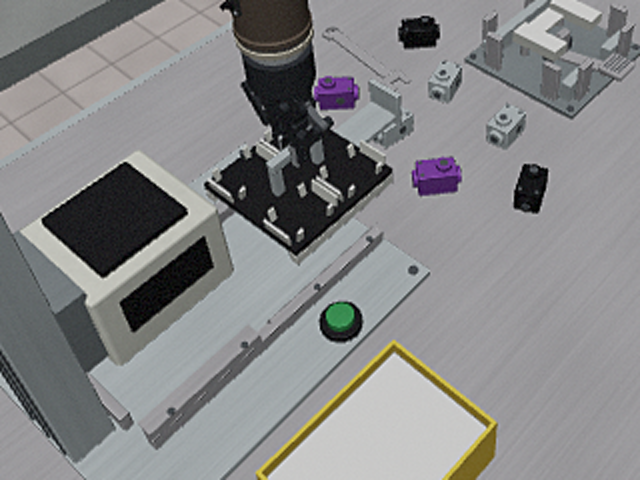

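View pics/t5.png

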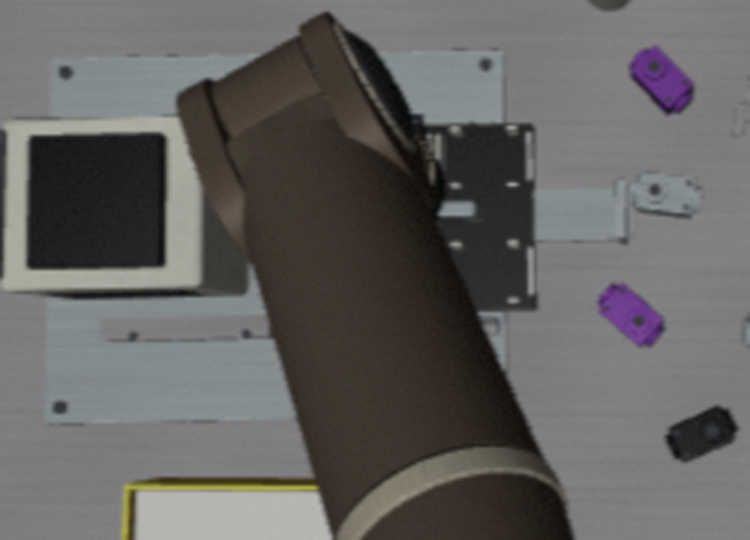

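The lug would come down very near the body at (607,-73), so I'll set the carrier 18 mm farther in, at y≈140.

Call:
move_arm(
  commands=[
    [[0, 8, 0], [0, 0, 0.002]],
    [[0, 18, 0], [0, 0, 0.002]],
    [[0, 18, -12], [0, 0, 0.002]],
    [[0, 18, -24], [0, 0, 0.002]],
    [[0, 18, -34], [0, 0, 0.002]],
    [[0, 18, -42], [0, 0, 0.002]],
    [[0, 18, -46], [0, 0, 0.002]],
    [[0, 18, -50], [0, 0, 0.002]],
    [[0, 18, -53], [0, 0, 0.002]],
    [[0, 18, -53], [0, 0, 0.002]],
  ],
)

```text
t: 9.25
eef_pos: [573.3, 140.0, 77.1]
tcp_rot: [3.142, 0.0, 0.028]
wrist_force: [-0.3, -0.1, -3.0]
opening: 0.124
```

Call:
move_arm(
  commands=[
    [[0, 0, -2], [0, 0, 0]],
    [[0, 0, -4], [0, 0, 0]],
    [[0, 0, -6], [0, 0, 0]],
    [[0, 0, -8], [0, 0, 0]],
    [[0, 0, -8], [0, 0, 0]],
    [[0, 0, -8], [0, 0, 0]],
  ],
)

```text
t: 9.85
eef_pos: [573.4, 140.0, 69.3]
tcp_rot: [3.142, 0.0, 0.028]
wrist_force: [-0.6, 0.2, -3.6]
opening: 0.126
```

Call:
move_arm(
  commands=[
    [[0, 0, -1], [0, 0, 0]],
    [[0, 0, -2], [0, 0, 0]],
    [[0, 0, -3], [0, 0, 0]],
    [[0, 0, -3], [0, 0, 0]],
    [[0, 0, -3], [0, 0, 0]],
  ],
)

```text
t: 10.35
eef_pos: [573.5, 140.1, 69.0]
tcp_rot: [3.141, -0.001, 0.028]
wrist_force: [-8.9, -3.8, 22.2]
opening: 0.126
```

```bash
python3 - <<'E'
from h import *
from bench import manip
print(manip.observe()['wrist_force'])
shot(manip,'side','s6',(140,170,340,330),4)
E
```

```text
[-8.92726588 -3.75310669 22.16161639]
```

View pics/s6.png

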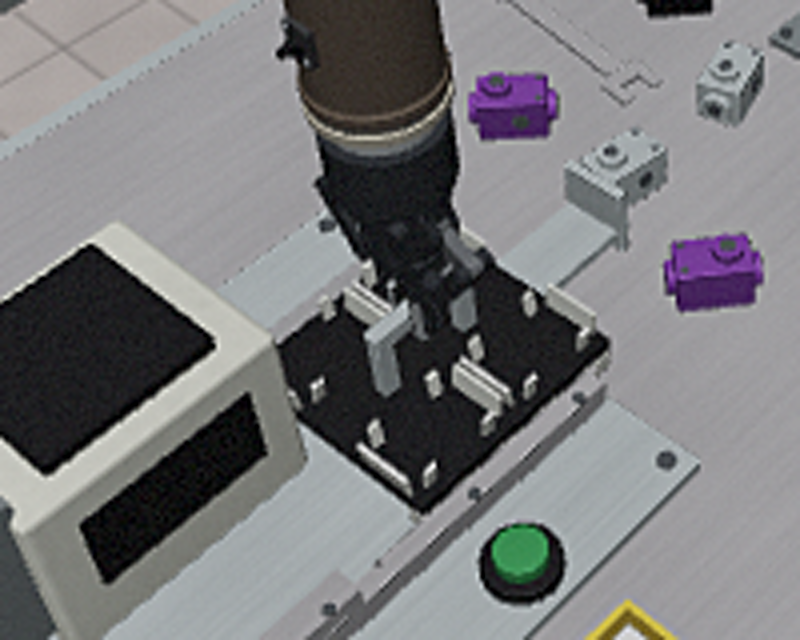

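The carrier is seated between the guides. I'll release it and retreat.

Call:
move_arm(
  commands=[
    [[0, 0, 2], [0, 0, 0]],
    [[0, 0, 2], [0, 0, 0]],
    [[0, 0, 2], [0, 0, 0]],
    [[0, 0, 2], [0, 0, 0]],
    [[0, 0, 20], [0, 0, 0]],
    [[0, 0, 60], [0, 0, 0]],
    [[0, -30, 110], [0, 0, 0]],
    [[0, -70, 130], [0, 0, 0]],
    [[0, -110, 130], [0, 0, 0]],
    [[0, -110, 130], [0, 0, 0]],
  ],
  gripper=45,
)

```text
t: 11.4
eef_pos: [574.1, 22.4, 196.9]
tcp_rot: [3.138, -0.001, 0.019]
wrist_force: [-0.3, 0.2, -0.1]
opening: 0.523
```

```bash
cat > car.py <<'E'
from meas import *
from bench import manip
np.set_printoptions(suppress=True,precision=1)
def valves():
    m,b,d=shot(manip,'top','tv'); P=cloud(m,d); Z=P[...,2]; hsv=cv2.cvtColor(b,cv2.COLOR_BGR2HSV)
    for M,s,c in blobs((Z>18)&(Z<60)&(P[...,0]>380)&(P[...,1]>-280)&(P[...,1]<0),80):
        r=rect(P,M); print('valve?',c.round(),s[4],np.round(r[0],1),np.round(r[1],1),round(r[2],1),'hsv',hsv[M].mean(0))
def carrier(name):
    m,b,d=shot(manip,'wrist',name); P=cloud(m,d);Z=P[...,2];hsv=cv2.cvtColor(b,cv2.COLOR_BGR2HSV)
    M=(Z>70)&(Z<105)&(hsv[...,2]>90)&(P[...,1]<300)
    for q,s,c in blobs(M,150):
        r=rect(P,q); print('handle',c.round(),s[4],np.round(r[0],1),np.round(r[1],1),r[2],np.median(Z[q]))
    M=(Z>32)&(Z<43)&(hsv[...,2]<80)
    for q,s,c in blobs(M,1500):
        r=rect(P,q); print('plate',c.round(),s[4],np.round(r[0],1),np.round(r[1],1),r[2],np.median(Z[q]))
    M=(Z>46)&(Z<62)&(hsv[...,2]>120)
    for q,s,c in blobs(M,40):
        r=rect(P,q); print('post',c.round(),s[4],np.round(r[0],1),np.round(r[1],1))
E
python3 - <<'E'
from car import *
print(manip.observe()['eef_pos']); carrier('w7'); valves()
E
```

```text
[574.1  22.4 196.9]
handle [317.  46.] 1633 [573.3 129.9] [11.6 59.2] 1.7552165985107422 92.47811465631088
handle [585. 241.] 2895 [801.5 -12.8] [51.3 38. ] 58.10468673706055 93.5031224155596
handle [318. 237.] 496 [577.8 -17.4] [48.6  8.3] 0.7454860210418701 72.45585393402524
plate [316.  73.] 22102 [573.7 115.9] [160.1 115.2] 1.7935723066329956 38.83218320382346
post [410.  15.] 96 [645.1 160.3] [4.4 7.8]
post [220.  16.] 49 [499.4 155.8] [3.4 7.9]
post [284.  16.] 47 [547.9 156.8] [7.6 3.2]
post [348.  16.] 48 [597.2 158.3] [2.5 7.9]
post [381.  36.] 220 [622.2 144.7] [40.   3.2]
post [252.  38.] 238 [524.2 141.3] [39.7  3.2]
post [380.  45.] 220 [622.1 138.2] [39.3  3.2]
post [254.  47.] 209 [524.3 135.1] [39.5  3.2]
post [348.  66.] 44 [598.2 122.6] [2.6 7.5]
post [407.  65.] 82 [646.2 124.2] [4.1 7.4]
post [224.  67.] 43 [500.3 119.9] [3.  7.6]
post [285.  67.] 47 [548.2 120.9] [7.6 3.9]
post [287. 128.] 43 [550.3  73.2] [3.  8.1]
post [347. 127.] 41 [600.1  74.8] [3.4 7.7]
post [403. 126.] 73 [647.6  76.4] [4.1 7.6]
post [374. 144.] 291 [624.5  61.4] [39.8  4.6]
post [260. 145.] 306 [526.7  58.2] [40.   4.4]
post [559. 212.] 294 [799.    3.7] [33.1  6.9]
valve? [311. 136.] 290 [714.  -69.4] [63.7 34.7] 44.7 hsv [137.5 135.4 114.1]
valve? [377. 136.] 291 [ 716.2 -251.6] [62.9 34.8] 48.4 hsv [107.4  28.2  29.8]
valve? [355. 174.] 284 [ 609.6 -192.4] [33.9 64.2] 18.1 hsv [ 95.2  13.9 126.5]
valve? [312. 174.] 283 [606.9 -73. ] [63.5 34.6] 82.5 hsv [ 95.1  14.  126.9]
valve? [290. 184.] 86 [577.6 -14.5] [47.7 22.3] 3.8 hsv [ 95.2  11.5 126.2]
valve? [302. 215.] 229 [496.6 -42.8] [62.3 32.6] 45.5 hsv [137.5 128.  125.8]
valve? [350. 219.] 278 [ 483.4 -176.5] [33.9 63.8] 5.9 hsv [ 95.3  14.  129.9]
valve? [325. 252.] 214 [ 389.9 -106.2] [32.5 64.4] 20.1 hsv [109.4  14.1  39.6]
```

View pics/w7.png

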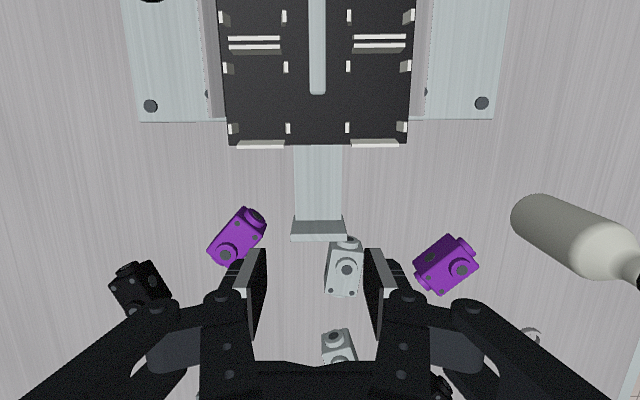

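Carrier flat on the track (plate top 38.8, yaw 0.031). I'll fetch the nearest body at (607,-73).

Call:
move_arm(
  commands=[
    [[33, -103, -100], [0, 0, -0.148]],
    [[33, -103, -100], [0, 0, -0.148]],
    [[33, -103, -100], [0, 0, -0.148]],
    [[33, -103, -100], [0, 0, -0.148]],
    [[33, -103, -100], [0, 0, -0.148]],
    [[33, -103, -100], [0, 0, -0.148]],
  ],
  gripper=62,
)

```text
t: 12.1
eef_pos: [606.8, -70.1, 96.7]
tcp_rot: [-3.14, -0.0, -0.117]
wrist_force: [-0.7, 0.5, 0.3]
opening: 0.726
```

```bash
python3 - <<'E'
from car import *
print(manip.observe()['eef_pos']); shot(manip,'wrist','w8')
E
```

```text
[606.8 -70.1  96.7]
```

View pics/w8.png

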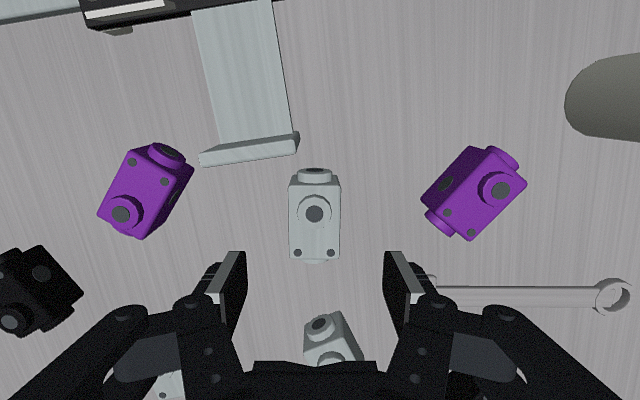

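The correct aluminium body is centred between the fingers. I'll descend and grip.

Call:
move_arm(
  commands=[
    [[0, -1, -45], [0, 0, 0]],
    [[0, -1, -75], [0, 0, 0]],
    [[0, -1, -88], [0, 0, 0]],
    [[0, -1, -91], [0, 0, 0]],
    [[0, -1, -91], [0, 0, 0]],
  ],
)

```text
t: 12.65
eef_pos: [607.2, -73.1, 6.3]
tcp_rot: [-3.141, -0.001, -0.119]
wrist_force: [-0.2, 0.3, 1.3]
opening: 0.721
```

Call:
move_arm(
  commands=[
    [[0, 0, 0], [0, 0, 0]],
    [[0, 0, 0], [0, 0, 0]],
    [[0, 0, 0], [0, 0, 0]],
    [[0, 0, 0], [0, 0, 0]],
    [[0, 0, 0], [0, 0, 0]],
  ],
  gripper=20,
  force=40,
)

```text
t: 13.15
eef_pos: [607.6, -73.9, 7.0]
tcp_rot: [-3.141, -0.003, -0.12]
wrist_force: [-0.8, 0.1, 6.8]
opening: 0.391
```

Call:
move_arm(
  commands=[
    [[0, 0, 20], [0, 0, 0]],
    [[0, 0, 60], [0, 0, 0]],
    [[2, 15, 100], [0, 0, 0.02]],
    [[6, 60, 110], [0, 0, 0.08]],
    [[12, 105, 110], [0, 0, 0.151]],
    [[15, 145, 110], [0, 0, 0.151]],
    [[16, 165, 108], [0, 0, 0.151]],
    [[16, 173, 90], [0, 0, 0.151]],
    [[16, 173, 75], [0, 0, 0.151]],
    [[16, 173, 75], [0, 0, 0.151]],
  ],
)

```text
t: 14.15
eef_pos: [620.7, 97.8, 77.9]
tcp_rot: [3.14, 0.004, 0.031]
wrist_force: [-0.6, -0.3, -1.4]
opening: 0.391
```

```bash
python3 - <<'E'
from car import *
print(manip.observe()['eef_pos']); shot(manip,'wrist','w9')
E
```

```text
[620.7  97.8  77.9]
```

View pics/w9.png

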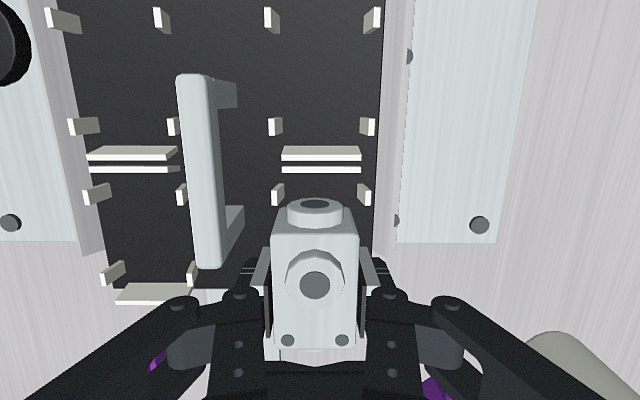

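```bash
python3 - <<'E'
from car import *
print(manip.observe()['eef_pos']); m,b,d=shot(manip,'wrist','w10')
P=cloud(m,d);Z=P[...,2];hsv=cv2.cvtColor(b,cv2.COLOR_BGR2HSV)
M=(Z>46)&(Z<62)&(hsv[...,2]>120)
for q,s,c in blobs(M,40):
    r=rect(P,q); print('post',c.round(),s[4],np.round(r[0],1),np.round(r[1],1),P[q].min(0),P[q].max(0))
M=(Z>85)&(Z<130)&(hsv[...,2]>70)&(P[...,0]>595)&(P[...,1]>55)
for q,s,c in blobs(M,400):
    r=rect(P,q); print('valve',c.round(),s[4],np.round(r[0],1),np.round(r[1],1),r[2])
E
```

```text
[621.5  97.5  79.1]
post [156.  17.] 151 [546.6 204.9] [3.7 8.5] [544.6 200.7  52.3] [548.6 209.2  57. ]
post [266.  17.] 150 [595.8 206.4] [8.2 3.3] [594.2 202.3  52. ] [597.4 210.5  56.1]
post [371.  18.] 246 [643.8 207.9] [4.5 8.3] [641.4 203.8  46. ] [646.  212.1  56.1]
post [48. 18.] 130 [498.1 203.2] [4.3 8.5] [495.7 199.1  53.1] [500.3 207.2  57.1]
post [170. 125.] 123 [547.7 157. ] [4.5 7.9] [545.2 153.1  46.6] [550.  161.   56.2]
post [270. 126.] 121 [597.8 158.5] [8.2 4.1] [595.6 154.5  46.3] [600.  162.6  56. ]
post [366. 125.] 188 [645.2 160.1] [4.4 7.9] [642.9 156.1  46.2] [647.4 164.   57.2]
post [ 71. 126.] 109 [499.4 155.4] [7.9 4.2] [497.3 151.5  51.6] [501.6 159.4  56.4]
post [127. 154.] 877 [524. 142.] [40.8  4.8] [503.6 139.3  46. ] [544.3 145.   56.9]
post [319. 154.] 867 [622.1 145.1] [40.   4.8] [602.  142.3  46. ] [642.  147.9  56.5]
post [128. 168.] 530 [524.3 135.1] [40.4  3.1] [504.1 133.1  46.1] [544.6 137.   56.7]
post [319. 168.] 534 [622.2 138.2] [40.   3.1] [602.2 136.2  46.1] [642.2 140.2  56.5]
post [ 87. 194.] 112 [500.4 119.7] [8.5 4.4] [498.3 115.3  46.2] [503.  123.8  55.8]
post [179. 195.] 118 [549.1 121.2] [3.8 8.3] [546.7 117.1  47.1] [551.2 125.3  56.6]
post [273. 195.] 112 [598.6 122.9] [8.2 3.8] [596.9 118.7  46.3] [600.9 127.   56.3]
post [363. 195.] 174 [646.3 124.1] [4.5 8.5] [644.  119.9  46.1] [648.6 128.4  56.1]
post [230. 212.] 113 [574.9 112.8] [8.7 0.8] [570.5 112.4  46. ] [579.2 113.4  61.8]
post [104. 275.] 107 [501.9  71.8] [9.4 4.8] [499.7  67.3  46.8] [504.8  76.2  55.7]
post [189. 275.] 112 [550.5  73.2] [3.7 8.7] [548.3  68.8  46.4] [552.4  77.5  55.9]
post [147. 296.] 871 [526.6  58.2] [40.9  5.8] [506.3  54.8  46. ] [546.9  61.9  55.8]
post [605. 383.] 832 [810.5   6.1] [ 7.4 34.1] [793.3   1.1  46. ] [827.2   9.9  62. ]
valve [314. 278.] 13639 [621.7 100.1] [63.1 51.5] 64.82633972167969
```

Call:
move_arm(
  commands=[
    [[2.4, 1.4, -5], [0, 0, 0]],
    [[2.4, 1.4, -12], [0, 0, 0]],
    [[2.4, 1.4, -20], [0, 0, 0]],
    [[2.4, 1.4, -26], [0, 0, 0]],
    [[2.4, 1.4, -30], [0, 0, 0]],
    [[2.4, 1.4, -32], [0, 0, 0]],
    [[2.4, 1.4, -32], [0, 0, 0]],
  ],
)

```text
t: 14.95
eef_pos: [624.6, 100.5, 47.9]
tcp_rot: [3.142, 0.001, 0.031]
wrist_force: [0.3, 0.4, -0.8]
opening: 0.388
```

Call:
move_arm(
  commands=[
    [[-0.7, -1, -1], [0, 0, 0]],
    [[-0.7, -1, -2], [0, 0, 0]],
    [[-0.7, -1, -2.5], [0, 0, 0]],
    [[-0.7, -1, -2.5], [0, 0, 0]],
  ],
)

```text
t: 15.35
eef_pos: [624.3, 99.5, 46.2]
tcp_rot: [3.142, -0.001, 0.031]
wrist_force: [-0.8, -0.5, 1.4]
opening: 0.392
```

Contact has begun. I'll open a little, with limited clearance beside the handle, and lift out.

Call:
move_arm(
  commands=[
    [[0, 0, 0.5], [0, 0, 0]],
    [[0, 0, 0.5], [0, 0, 0]],
    [[0, 0, 0.5], [0, 0, 0]],
    [[0, 0, 0.5], [0, 0, 0]],
    [[0, 0, 15], [0, 0, 0]],
    [[0, 0, 40], [0, 0, 0]],
    [[0, -20, 85], [0, 0, 0]],
    [[0, -60, 120], [0, 0, 0]],
    [[0, -60, 120], [0, 0, 0]],
  ],
  gripper=46,
)

```text
t: 16.25
eef_pos: [626.0, 34.0, 170.9]
tcp_rot: [3.138, -0.006, 0.025]
wrist_force: [-0.4, -1.0, 0.1]
opening: 0.538
```

```bash
python3 - <<'E'
from car import *
print(manip.observe()['eef_pos']); valves(); m,b,d=shot(manip,'wrist','w11')
P=cloud(m,d);Z=P[...,2];hsv=cv2.cvtColor(b,cv2.COLOR_BGR2HSV)
M=(Z>66)&(Z<86)&(hsv[...,2]>70)&(P[...,0]>595)&(P[...,1]>40)
for q,s,c in blobs(M,200):
    r=rect(P,q); print('valve',c.round(),s[4],np.round(r[0],1),np.round(r[1],1),r[2],np.percentile(Z[q],[50,98]))
E
```

```text
[626.   34.  170.9]
valve? [311. 136.] 288 [713.7 -69.1] [63.1 34.6] 45.5 hsv [137.5 135.4 116.2]
valve? [377. 136.] 289 [ 716.1 -252.3] [64.1 35.4] 48.5 hsv [107.   27.   30.4]
valve? [355. 174.] 283 [ 609.4 -192.4] [34.1 64.5] 17.6 hsv [ 95.2  13.8 128.6]
valve? [350. 219.] 275 [ 483.4 -176.8] [33.7 63.7] 6.1 hsv [ 94.8  13.9 132.1]
valve? [327. 252.] 170 [ 393.1 -116.3] [33.2 43.1] 23.9 hsv [110.5  14.   40.9]
valve [314. 113.] 4036 [622.7  99.8] [33.9 63.5] 1.7380855083465576 [74.8 83.9]
```

View pics/w11.png

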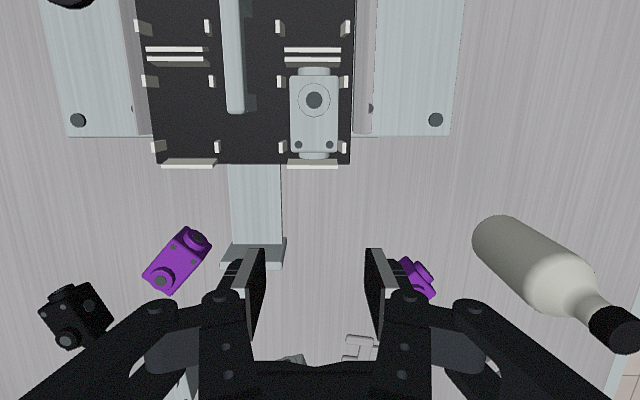

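The first body lies in nest 1 at (622.7,99.8) with its top at 74.8, flat. Next is the body at (483,-177).

Call:
move_arm(
  commands=[
    [[-140, -216, -50], [0, 0, 0.075]],
    [[-140, -216, -50], [0, 0, 0.075]],
    [[-140, -216, -50], [0, 0, 0.075]],
    [[-140, -216, -50], [0, 0, 0.075]],
    [[-140, -216, -50], [0, 0, 0.075]],
    [[-140, -216, -50], [0, 0, 0.075]],
    [[-140, -216, -60], [0, 0, 0.075]],
    [[-140, -216, -70], [0, 0, 0.075]],
    [[-140, -216, -70], [0, 0, 0.075]],
  ],
  gripper=62,
)

```text
t: 17.25
eef_pos: [483.9, -173.9, 94.1]
tcp_rot: [-3.139, 0.002, 0.109]
wrist_force: [0.1, -0.2, 0.1]
opening: 0.726
```

```bash
python3 - <<'E'
from car import *
print(manip.observe()['eef_pos']); m,b,d=shot(manip,'wrist','w12')
print(manip.observe()['eef_pos'])
P=cloud(m,d);Z=P[...,2];hsv=cv2.cvtColor(b,cv2.COLOR_BGR2HSV)
M=(Z>20)&(Z<50)&(hsv[...,2]>70)&(abs(P[...,0]-483)<40)&(abs(P[...,1]+177)<45)
for q,s,c in blobs(M,200):
    r=rect(P,q); print('valve',c.round(),s[4],np.round(r[0],1),np.round(r[1],1),r[2])
E
```

```text
[ 483.9 -173.9   94.1]
[ 484.3 -174.1   94.8]
valve [312. 219.] 4567 [ 482.4 -176.8] [34.  64.5] 6.133833408355713
```

View pics/w12.png

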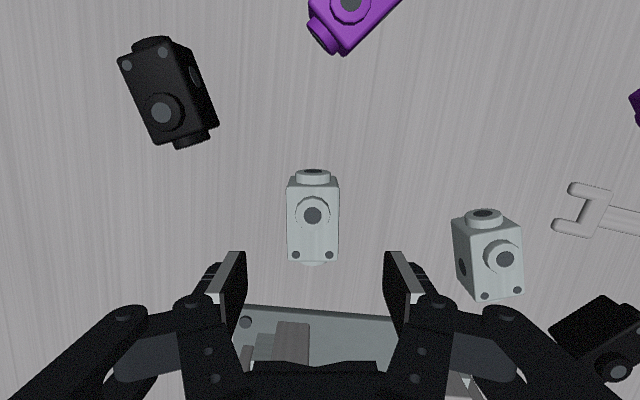

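Call:
move_arm(
  commands=[
    [[-1, -2.5, -45], [0, 0, -0.003]],
    [[-1, -2.5, -75], [0, 0, -0.003]],
    [[-1, -2.5, -84], [0, 0, -0.003]],
    [[-1, -2.5, -87], [0, 0, -0.003]],
    [[-1, -2.5, -87], [0, 0, -0.003]],
  ],
)

```text
t: 17.8
eef_pos: [484.0, -178.4, 9.5]
tcp_rot: [3.142, -0.001, 0.104]
wrist_force: [-0.3, 0.3, 0.0]
opening: 0.728
```

Call:
move_arm(
  commands=[
    [[0, 0, 0], [0, 0, 0]],
    [[0, 0, 0], [0, 0, 0]],
    [[0, 0, 0], [0, 0, 0]],
    [[0, 0, 0], [0, 0, 0]],
    [[0, 0, 0], [0, 0, 0]],
  ],
  gripper=20,
  force=40,
)

```text
t: 18.3
eef_pos: [484.1, -179.3, 10.2]
tcp_rot: [3.14, -0.002, 0.103]
wrist_force: [-1.4, 0.2, 8.2]
opening: 0.393
```

Call:
move_arm(
  commands=[
    [[0, 0, 20], [0, 0, 0]],
    [[0, 0, 60], [0, 0, 0]],
    [[3, 20, 100], [0, 0, -0.01]],
    [[8, 65, 105], [0, 0, -0.03]],
    [[15, 110, 105], [0, 0, -0.05]],
    [[23, 155, 105], [0, 0, -0.073]],
    [[30, 195, 105], [0, 0, -0.073]],
    [[36, 230, 105], [0, 0, -0.073]],
    [[40, 258, 105], [0, 0, -0.073]],
    [[43, 272, 95], [0, 0, -0.073]],
  ],
)

```text
t: 19.3
eef_pos: [527.0, 96.6, 105.4]
tcp_rot: [-3.14, -0.003, 0.033]
wrist_force: [0.6, -0.5, -1.1]
opening: 0.385
```

Call:
move_arm(
  commands=[
    [[0, 2, -15], [0, 0, 0]],
    [[0, 2, -25], [0, 0, 0]],
    [[0, 2, -25], [0, 0, 0]],
    [[0, 2, -25], [0, 0, 0]],
  ],
)

```text
t: 19.7
eef_pos: [525.8, 93.5, 78.4]
tcp_rot: [3.141, 0.001, 0.028]
wrist_force: [-0.3, -0.2, -1.1]
opening: 0.389
```

```bash
cat >> car.py <<'E'
def place(name,xr,zl=85,zh=130):
    print(manip.observe()['eef_pos'],manip.observe()['tcp_rot']); m,b,d=shot(manip,'wrist',name)
    P=cloud(m,d);Z=P[...,2];hsv=cv2.cvtColor(b,cv2.COLOR_BGR2HSV)
    M=(Z>46)&(Z<62)&(hsv[...,2]>120)&(P[...,0]<680)&(P[...,1]>40)
    for q,s,c in blobs(M,40):
        r=rect(P,q); print('post',c.round(),s[4],np.round(r[0],1),np.round(r[1],1))
    M=(Z>zl)&(Z<zh)&(hsv[...,2]>70)&(P[...,0]>xr[0])&(P[...,0]<xr[1])&(P[...,1]>40)
    for q,s,c in blobs(M,400):
        r=rect(P,q); print('valve',c.round(),s[4],np.round(r[0],1),np.round(r[1],1),r[2],np.percentile(Z[q],[2,50,98]))
E
python3 -c "
from car import *
place('w13',(495,565))"
```

```text
[525.8  93.5  78.4] [3.1 0.  0. ]
post [258.  12.] 138 [496.8 203.8] [3.1 8.3]
post [364.  14.] 235 [544.6 205.2] [4.8 8.2]
post [477.  14.] 157 [594.7 206.3] [3.6 8.3]
post [578.  16.] 439 [642.5 207.5] [6.4 8. ]
post [262. 123.] 117 [498.1 156.1] [8.2 3.4]
post [359. 123.] 182 [545.6 157.2] [4.7 7.9]
post [462. 124.] 120 [596.1 158.5] [8.  4.6]
post [555. 124.] 345 [643.4 159.5] [8. 6.]
post [311. 151.] 860 [522.5 142.6] [40.   4.6]
post [504. 152.] 852 [620.1 144.9] [40.4  4.3]
post [312. 166.] 489 [522.5 135.7] [39.7  3.4]
post [506. 167.] 510 [620.8 137.8] [40.9  3.3]
post [484. 186.] 230 [612.2 128.9] [15.2  6.1]
post [265. 192.] 112 [499.3 120.2] [8.3 4. ]
post [356. 192.] 165 [546.7 121.5] [4.4 8. ]
post [453. 193.] 119 [596.9 122.5] [3.8 8.4]
post [542. 190.] 142 [641.6 126.5] [ 4.5 13.5]
post [401. 211.] 105 [571.1 112.8] [0.9 7.8]
post [442. 274.] 113 [597.6  75. ] [8.4 4.3]
post [472. 297.] 427 [622.6  61.5] [ 9.4 40.2]
valve [314. 273.] 13060 [525.7  97.1] [62.4 54.7] 57.27585983276367 [ 89.3 105.  117.5]
```

View pics/w13.png

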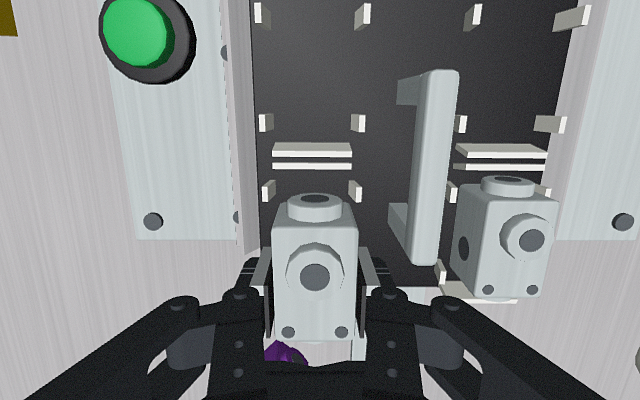

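Call:
move_arm(
  commands=[
    [[-2, 0, -5], [0, 0, 0.002]],
    [[-2, 0, -12], [0, 0, 0.002]],
    [[-2, 0, -18], [0, 0, 0.002]],
    [[-2, 0, -23], [0, 0, 0.002]],
    [[-2, 0, -26], [0, 0, 0.002]],
    [[-2, 0, -27], [0, 0, 0.002]],
    [[-2, 0, -27], [0, 0, 0.002]],
  ],
)

```text
t: 20.45
eef_pos: [524.0, 95.1, 51.6]
tcp_rot: [-3.142, 0.0, 0.032]
wrist_force: [0.5, 0.4, -1.9]
opening: 0.388
```

Call:
move_arm(
  commands=[
    [[0, 0, -1], [0, 0, 0]],
    [[0, 0, -2], [0, 0, 0]],
    [[0, 0, -3], [0, 0, 0]],
    [[0, 0, -3], [0, 0, 0]],
  ],
)

```text
t: 20.85
eef_pos: [524.0, 94.9, 48.7]
tcp_rot: [3.142, 0.0, 0.032]
wrist_force: [0.5, 0.2, -1.0]
opening: 0.388
```

Call:
move_arm(
  commands=[
    [[0, 0, -0.7], [0, 0, 0]],
    [[0, 0, -1.4], [0, 0, 0]],
    [[0, 0, -1.4], [0, 0, 0]],
  ],
)

```text
t: 21.15
eef_pos: [524.2, 95.0, 48.2]
tcp_rot: [3.141, -0.0, 0.032]
wrist_force: [-3.5, -0.8, 8.6]
opening: 0.394
```

Call:
move_arm(
  commands=[
    [[0, 0, 0.5], [0, 0, 0]],
    [[0, 0, 0.5], [0, 0, 0]],
    [[0, 0, 0.5], [0, 0, 0]],
    [[0, 0, 0.5], [0, 0, 0]],
    [[0, 0, 15], [0, 0, 0]],
    [[0, 0, 40], [0, 0, 0]],
    [[0, -20, 85], [0, 0, 0]],
    [[0, -60, 120], [0, 0, 0]],
    [[0, -60, 120], [0, 0, 0]],
  ],
  gripper=46,
)

```text
t: 22.05
eef_pos: [527.2, 30.3, 172.4]
tcp_rot: [3.139, -0.008, 0.026]
wrist_force: [0.7, 0.3, -0.1]
opening: 0.541
```

```bash
python3 -c "
from car import *
place('w14',(495,665),66,86);valves()"
```

```text
[527.2  30.3 172.4] [ 3.1 -0.   0. ]
post [277.  22.] 55 [497.9 155.9] [2.8 8. ]
post [345.  22.] 79 [545.8 157.3] [4.4 8.1]
post [416.  22.] 55 [595.8 158.6] [3.4 7.4]
post [481.  24.] 126 [643.6 159.4] [7.6 4.8]
post [312.  45.] 276 [522.7 141.9] [39.5  3. ]
post [447.  46.] 277 [620.3 144. ] [40.  3.]
post [311.  54.] 222 [522.8 135.7] [39.7  2.4]
post [445.  55.] 241 [620.5 138.1] [40.   3.1]
post [278.  76.] 56 [498.7 120.1] [7.7 3.1]
post [343.  77.] 67 [546.6 121.4] [4.  7.6]
post [411.  77.] 47 [596.6 122.4] [3. 7.]
post [280. 142.] 44 [499.8  72.3] [2.9 7.9]
post [342. 142.] 43 [548.4  73.5] [2.6 7.5]
post [406. 143.] 46 [597.7  74.5] [8.2 3. ]
post [311. 160.] 360 [524.3  58.7] [39.6  4.5]
post [434. 160.] 346 [622.4  61. ] [40.5  4. ]
valve [311. 108.] 3976 [523.7  97.3] [33.8 63.1] 1.9825657606124878 [67.2 74.9 83.9]
valve [451. 108.] 4155 [622.3  99.9] [34.4 63.4] 1.2956384420394897 [67.  74.8 84. ]
valve? [311. 136.] 291 [713.8 -69.3] [62.9 34.2] 44.8 hsv [137.4 135.6 111.8]
valve? [377. 136.] 290 [ 715.9 -251.2] [63.1 35.5] 48.3 hsv [106.8  29.2  29.1]
valve? [355. 174.] 287 [ 609.6 -192.2] [34.4 64.2] 17.9 hsv [ 95.2  13.7 123.6]
valve? [290. 185.] 109 [574.8 -12.2] [47.3 24.5] 0.4 hsv [ 95.   12.6 126.9]
valve? [300. 215.] 273 [495.8 -42.1] [63.2 33.6] 49.2 hsv [137.6 129.4 124.8]
valve? [325. 252.] 213 [ 397.1 -106.8] [32.1 65.4] 0.7 hsv [109.8  13.9  38.5]
```

View pics/w14.png

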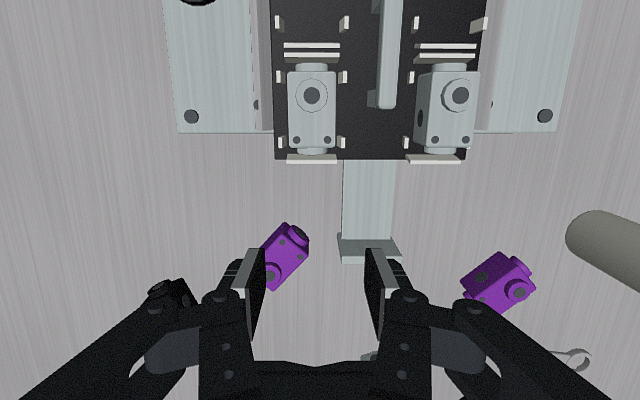

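Both bodies are seated. I'll draw the carrier back about 22 mm by its lug, to give the wrist camera room from the head for the +y nest.

```bash
python3 -c "
from car import *
f=np.load('pics/w14.npz'); m=manip.camera_model('wrist'); m['xyz']=f['xyz'];m['rotation']=f['rot']
P=cloud(m,f['d'])
for v in range(170,265,6): print(v,P[v,368])
print(manip.observe()['eef_pos'],manip.observe()['tcp_rot'].tolist(),manip.observe()['qpos'])
"
```

```text
170 [572.7  49.   38.4]
176 [573.2  43.7  37.4]
182 [573.6  38.4  37.2]
188 [573.9  33.2  37.6]
194 [574.4  27.7  37.3]
200 [574.8  22.4  37.5]
206 [575.   17.2  38.5]
212 [575.4  11.7  38.3]
218 [576.    5.9  37.7]
224 [576.5  -0.1  37. ]
230 [576.7  -5.3  38.2]
236 [577.3 -11.3  37.5]
242 [576.3 -14.1  44.5]
248 [550.1  42.3 180.6]
254 [549.6  41.2 184.2]
260 [549.4  39.3 186.2]
[525.1  33.6 169.1] [3.1411444388632903, -0.0034454351154080687, 0.028919313456671647] [ 0.3  0.4 -0.5  1.9  0.2  1.  -0.3]
```

Call:
move_arm(
  commands=[
    [[53, -53, -30], [0, 0, -1.571]],
    [[53, -53, -30], [0, 0, -1.571]],
    [[53, -53, -30], [0, 0, -1.571]],
    [[53, -53, -30], [0, 0, -1.571]],
    [[53, -53, -30], [0, 0, -1.571]],
    [[53, -53, -30], [0, 0, -1.571]],
    [[53, -53, -30], [0, 0, -1.571]],
    [[53, -53, -30], [0, 0, -1.571]],
    [[53, -53, -30], [0, 0, -1.571]],
    [[53, -53, -30], [0, 0, -1.571]],
  ],
  gripper=50,
)

```text
t: 23.15
eef_pos: [576.5, -16.3, 136.2]
tcp_rot: [3.14, 0.001, -1.472]
wrist_force: [-0.6, 0.1, -0.0]
opening: 0.584
```

Call:
move_arm(
  commands=[
    [[0, 0, -15], [0, 0, -0.09]],
    [[0, 0, -30], [0, 0, -0.09]],
    [[0, 0, -40], [0, 0, -0.09]],
    [[0, 0, -40], [0, 0, -0.09]],
  ],
)

```text
t: 23.55
eef_pos: [575.7, -16.9, 95.3]
tcp_rot: [3.138, 0.0, -1.556]
wrist_force: [0.2, 0.2, 0.6]
opening: 0.59
```

```bash
python3 -c "
from car import *
o=manip.observe();print(o['eef_pos'],o['tcp_rot'].tolist(),o['qpos']);shot(manip,'wrist','w15');o=manip.observe();print(o['eef_pos'],o['tcp_rot'].tolist())"
```

```text
[575.7 -16.9  95.3] [3.13777569990354, 0.00037347517694330534, -1.5561442678771435] [ 0.   0.5 -0.1  1.8  0.1  0.8 -1.7]
[576.4 -17.2  96.3] [3.139223188843886, 0.00031704232605611615, -1.5565621532627785]
```

View pics/w15.png

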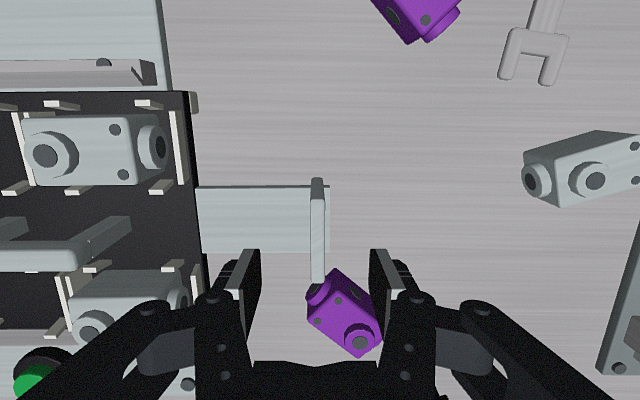

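Call:
move_arm(
  commands=[
    [[1, 0, -20], [0, 0, 0.015]],
    [[1, 0, -40], [0, 0, 0.015]],
    [[1, 0, -49], [0, 0, 0.015]],
    [[1, 0, -50], [0, 0, 0.015]],
    [[1, 0, -50], [0, 0, 0.015]],
  ],
)

```text
t: 24.1
eef_pos: [578.5, -17.9, 47.9]
tcp_rot: [-3.141, 0.0, -1.543]
wrist_force: [0.6, 0.4, 0.4]
opening: 0.589
```

Call:
move_arm(
  commands=[
    [[0, 0, 0], [0, 0, 0]],
    [[0, 0, 0], [0, 0, 0]],
    [[0, 0, 0], [0, 0, 0]],
    [[0, 0, 0], [0, 0, 0]],
    [[0, 0, 0], [0, 0, 0]],
    [[0, 0, 0], [0, 0, 0]],
  ],
  gripper=0,
  force=30,
)

```text
t: 24.7
eef_pos: [578.5, -18.2, 47.8]
tcp_rot: [-3.141, -0.0, -1.543]
wrist_force: [-0.3, -1.6, 5.3]
opening: 0.088
```

Gripped (opening 7.5 mm). I'll pull back 22 mm gently along the track axis.

Call:
move_arm(
  commands=[
    [[0.1, -3, 0], [0, 0, 0]],
    [[0.2, -6, 0], [0, 0, 0]],
    [[0.3, -10, 0], [0, 0, 0]],
    [[0.4, -14, 0], [0, 0, 0]],
    [[0.5, -18, 0], [0, 0, 0]],
    [[0.6, -21, 0], [0, 0, 0]],
    [[0.6, -22, 0], [0, 0, 0]],
    [[0.6, -22, 0], [0, 0, 0]],
  ],
)

```text
t: 25.5
eef_pos: [578.6, -40.7, 47.4]
tcp_rot: [3.141, -0.0, -1.544]
wrist_force: [1.2, 2.2, 2.7]
opening: 0.085
```

Call:
move_arm(
  commands=[
    [[0, 0, 0], [0, 0, 0]],
    [[0, 0, 0], [0, 0, 0]],
    [[0, 0, 0], [0, 0, 0]],
    [[0, 0, 20], [0, 0, 0]],
    [[0, 0, 50], [0, 0, 0]],
    [[0, 0, 90], [0, 0, 0]],
    [[0, 0, 120], [0, 0, 0]],
    [[0, 0, 120], [0, 0, 0]],
  ],
  gripper=50,
)

```text
t: 26.3
eef_pos: [581.2, -40.5, 172.0]
tcp_rot: [-3.134, -0.001, -1.543]
wrist_force: [-0.5, -0.1, 0.9]
opening: 0.583
```

```bash
python3 -c "
from car import *
o=manip.observe();print(o['eef_pos'],o['tcp_rot'].tolist());place('w16',(495,665),66,86);valves()"
```

```text
[581.2 -40.5 172. ] [-3.134186464011856, -0.0008929952395173579, -1.543418046536459]
[581.2 -40.5 172. ] [-3.1 -0.  -1.5]
post [ 18. 109.] 58 [642.3 185.6] [3.8 7.7]
post [ 81. 109.] 49 [643.7 137.4] [9.8 3.4]
post [129. 110.] 46 [644.4 101.5] [3.  8.2]
post [193. 110.] 44 [646.2  53.5] [2.2 8.2]
post [  6. 142.] 181 [618.1 199.4] [39.7  5.8]
post [106. 141.] 238 [620.2 122.1] [39.9  4.5]
post [111. 124.] 60 [632.6 118.3] [ 7.7 14.3]
post [117. 160.] 55 [607.1 117.7] [13.7  7.2]
post [ 32. 172.] 48 [594.3 185.1] [3.3 9.1]
post [ 93. 173.] 41 [595.6 136.3] [2.8 8.2]
post [138. 172.] 41 [596.5 100.2] [2.9 8.6]
post [199. 173.] 41 [597.9  52.4] [2.7 7.8]
post [ 46. 231.] 41 [544.1 186.8] [ 4.  17.4]
post [104. 230.] 40 [546.4 135.1] [3.3 8.7]
post [146. 230.] 40 [547.4  99.5] [7.6 2.9]
post [ 35. 256.] 142 [520.6 197.2] [ 5.  39.9]
post [126. 256.] 176 [521.8 119.9] [40.3  4.2]
post [131. 244.] 66 [531.7 116. ] [ 7.8 22.1]
valve [154. 142.] 3718 [622.5  78.2] [33.9 64.4] 1.3029457330703735 [67.4 75.  84. ]
valve [115. 206.] 519 [576.  116.3] [79.2 10.8] 85.20653533935547 [66.7 80.8 85.9]
valve [168. 270.] 2832 [519.9  77.8] [34.1 64.3] 2.02557373046875 [66.8 75.  84. ]
valve? [377. 136.] 287 [ 716.4 -252.5] [64.5 35.9] 46.7 hsv [105.5  26.7  30.2]
valve? [355. 174.] 286 [ 609.4 -192.4] [33.8 64.1] 18.7 hsv [ 94.9  13.9 126.4]
valve? [331. 252.] 100 [ 397.3 -126. ] [32.6 25.7] 5.5 hsv [105.8  13.1  42.5]
```

View pics/w16.png

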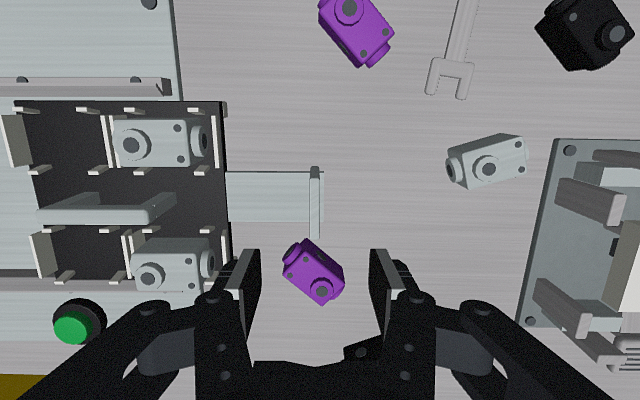

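```bash
python3 -c "
from car import *
f=np.load('pics/w16.npz'); m=manip.camera_model('wrist'); m['xyz']=f['xyz'];m['rotation']=f['rot']
P=cloud(m,f['d']);Z=P[...,2]
for u,v in [(427,85),(432,98),(450,75),(465,97),(472,62),(488,168),(484,136)]: print(u,v,P[v,u])
print(manip.observe()['eef_pos'])
M=(Z>20)&(Z<50)&(abs(P[...,0]-609)<45)&(abs(P[...,1]+192)<45)
for q,s,c in blobs(M,300):
    r=rect(P,q); print('v',c.round(),s[4],np.round(r[0],1),np.round(r[1],1),r[2])
"
```

```text
427 85 [ 671.5 -136.1    6.7]
432 98 [ 660.9 -143.6    1.6]
450 75 [ 680.3 -154.9    7.1]
465 97 [ 662.4 -170.2    8.5]
472 62 [ 692.  -175.2    0.4]
488 168 [ 606.6 -181.6   45.8]
484 136 [ 628.7 -196.7    0.4]
[578.8 -40.4 167.9]
v [490. 162.] 3117 [ 609.3 -191.9] [34.  65.6] 18.35262680053711
```

The wrench fork begins at x≥661, clear of the fingers at about 50 mm opening. I'll go to the last body at (609.4,-192.2), yaw 0.32.

Call:
move_arm(
  commands=[
    [[30.5, -152, -20], [0, 0, 1.863]],
    [[30.5, -152, -20], [0, 0, 1.863]],
    [[30.5, -152, -20], [0, 0, 1.863]],
    [[30.5, -152, -20], [0, 0, 1.863]],
    [[30.5, -152, -20], [0, 0, 1.863]],
    [[30.5, -152, -20], [0, 0, 1.863]],
    [[30.5, -152, -20], [0, 0, 1.863]],
    [[30.5, -152, -20], [0, 0, 1.863]],
    [[30.5, -152, -20], [0, 0, 1.863]],
    [[30.5, -152, -20], [0, 0, 1.863]],
  ],
  gripper=52,
)

```text
t: 27.4
eef_pos: [608.0, -191.9, 145.3]
tcp_rot: [-3.141, 0.003, -0.039]
wrist_force: [-0.5, -0.1, -0.2]
opening: 0.608
```

```bash
python3 -c "
from car import *
o=manip.observe();print(o['eef_pos'],o['tcp_rot'].tolist())"
```

```text
[ 608.  -191.9  145.3] [-3.1407631735015173, 0.003151426339848218, -0.038814493189758714]
```

Call:
move_arm(
  commands=[
    [[0, 0, -15], [0, 0, 0.36]],
    [[0, 0, -30], [0, 0, 0.36]],
    [[0, 0, -45], [0, 0, 0.36]],
    [[0, 0, -50], [0, 0, 0.36]],
    [[0, 0, -50], [0, 0, 0.36]],
  ],
)

```text
t: 27.9
eef_pos: [607.9, -191.8, 95.4]
tcp_rot: [-3.139, 0.003, 0.313]
wrist_force: [0.3, -0.2, 1.1]
opening: 0.608
```

```bash
python3 -c "
from car import *
o=manip.observe();print(o['eef_pos'],o['tcp_rot'].tolist());m,b,d=shot(manip,'wrist','w17');o=manip.observe();print(o['eef_pos'],o['tcp_rot'].tolist())
P=cloud(m,d);Z=P[...,2]
M=(Z>20)&(Z<50)&(abs(P[...,0]-609)<45)&(abs(P[...,1]+192)<45)
for q,s,c in blobs(M,300):
    r=rect(P,q); print('v',c.round(),s[4],np.round(r[0],1),np.round(r[1],1),r[2])
"
```

```text
[ 607.9 -191.8   95.4] [-3.1393474655508964, 0.0027435616683191277, 0.31285024818329177]
[ 608.6 -191.9   96.5] [-3.1404298586007657, 0.0013398977538492396, 0.31299602463229337]
v [316. 215.] 4580 [ 608.5 -192. ] [34.1 64.5] 19.37076187133789
```

View pics/w17.png

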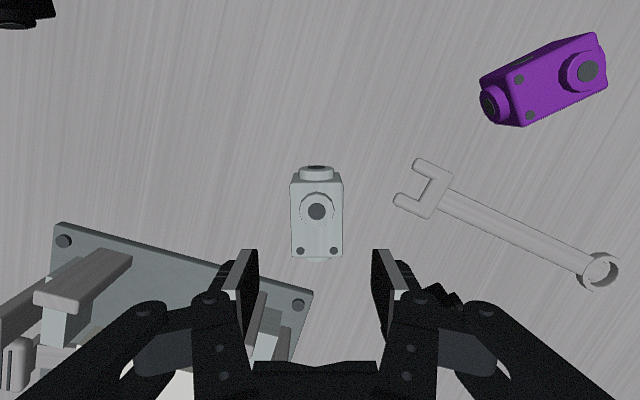

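Call:
move_arm(
  commands=[
    [[0, 0, -45], [0, 0, 0.015]],
    [[0, 0, -75], [0, 0, 0.015]],
    [[0, 0, -85], [0, 0, 0.015]],
    [[0, 0, -88], [0, 0, 0.015]],
    [[0, 0, -88], [0, 0, 0.015]],
  ],
)

```text
t: 28.45
eef_pos: [610.1, -192.0, 10.5]
tcp_rot: [3.141, -0.001, 0.33]
wrist_force: [0.2, 0.5, -0.5]
opening: 0.608
```

Call:
move_arm(
  commands=[
    [[0, 0, 0], [0, 0, 0]],
    [[0, 0, 0], [0, 0, 0]],
    [[0, 0, 0], [0, 0, 0]],
    [[0, 0, 0], [0, 0, 0]],
    [[0, 0, 0], [0, 0, 0]],
  ],
  gripper=20,
  force=40,
)

```text
t: 28.95
eef_pos: [610.6, -192.3, 11.4]
tcp_rot: [3.14, -0.003, 0.33]
wrist_force: [0.0, -0.0, 7.5]
opening: 0.392
```

Call:
move_arm(
  commands=[
    [[0, 0, 20], [0, 0, 0]],
    [[0, 0, 60], [0, 0, 0]],
    [[0, 20, 100], [0, 0, -0.04]],
    [[1, 65, 105], [0, 0, -0.1]],
    [[3, 110, 105], [0, 0, -0.2]],
    [[5, 155, 105], [0, 0, -0.3]],
    [[7, 200, 105], [0, 0, -0.3]],
    [[8, 245, 105], [0, 0, -0.3]],
    [[9, 280, 105], [0, 0, -0.3]],
    [[10, 305, 105], [0, 0, -0.3]],
  ],
)

```text
t: 29.95
eef_pos: [618.7, 116.7, 115.1]
tcp_rot: [-3.14, -0.001, 0.033]
wrist_force: [0.7, -0.5, -0.6]
opening: 0.391
```

Call:
move_arm(
  commands=[
    [[0, 15, 0], [0, 0, 0]],
    [[0, 28, 0], [0, 0, 0]],
    [[0, 38, -5], [0, 0, 0]],
    [[0, 42, -15], [0, 0, 0]],
    [[0, 45, -25], [0, 0, 0]],
    [[0, 46, -33], [0, 0, 0]],
    [[0, 46, -33], [0, 0, 0]],
  ],
)

```text
t: 30.65
eef_pos: [618.2, 157.8, 79.3]
tcp_rot: [3.141, 0.003, 0.029]
wrist_force: [-0.5, -0.2, -0.9]
opening: 0.387
```

```bash
python3 -c "
from car import *
place('w18',(588,655)); o=manip.observe();print(o['eef_pos'],o['tcp_rot'].tolist())
shot(manip,'side','s18',(100,120,340,320),3)"
```

```text
[618.2 157.8  79.3] [3.1 0.  0. ]
post [126. 165.] 471 [520.8 197.5] [40.7  3. ]
post [320. 166.] 485 [618.6 199.8] [39.4  3.4]
post [ 85. 191.] 96 [496.5 182.1] [8.6 5.1]
post [177. 192.] 112 [545.3 183.2] [3.9 8.3]
post [272. 192.] 107 [594.6 184.4] [8.2 3.3]
post [363. 192.] 166 [642.5 185.7] [4.4 8. ]
post [102. 272.] 95 [497.8 134. ] [9.  3.8]
post [187. 272.] 108 [546.4 135.2] [3.9 8.9]
post [147. 293.] 928 [522.3 120.1] [40.5  5.7]
post [136. 307.] 230 [515.6 112.8] [25.4  6.1]
post [113. 322.] 72 [499.6 101.4] [10.2  4. ]
post [356. 330.] 42 [644.4 101.6] [1.8 9. ]
post [201. 389.] 95 [548.4  51.3] [3.5 9.7]
valve [314. 274.] 12429 [618.5 159.6] [61.9 55.6] 56.36185836791992 [ 89.2 104.6 117.8]
[618.6 158.   80.2] [3.1408273158593154, 0.0019537617174003596, 0.029139487957826393]
```

View pics/w18.png

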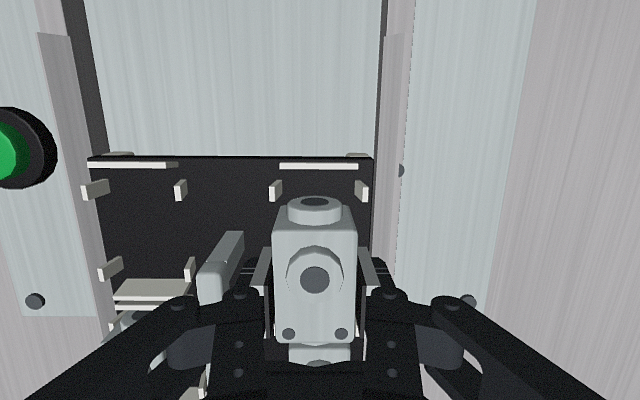

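View pics/s18.png

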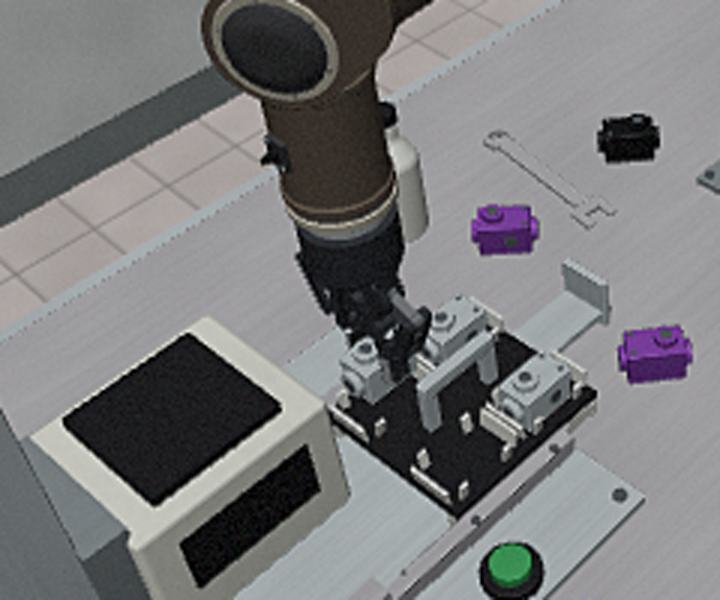

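Call:
move_arm(
  commands=[
    [[0.8, 2.7, -5], [0, 0, 0.002]],
    [[0.8, 2.7, -12], [0, 0, 0.002]],
    [[0.8, 2.7, -18], [0, 0, 0.002]],
    [[0.8, 2.7, -23], [0, 0, 0.002]],
    [[0.8, 2.7, -26], [0, 0, 0.002]],
    [[0.8, 2.7, -27], [0, 0, 0.002]],
    [[0.8, 2.7, -27], [0, 0, 0.002]],
  ],
)

```text
t: 31.45
eef_pos: [619.9, 161.7, 54.3]
tcp_rot: [-3.142, 0.0, 0.032]
wrist_force: [0.9, -0.2, -1.7]
opening: 0.393
```

Call:
move_arm(
  commands=[
    [[0, 0, -1], [0, 0, 0]],
    [[0, 0, -2], [0, 0, 0]],
    [[0, 0, -3], [0, 0, 0]],
    [[0, 0, -3], [0, 0, 0]],
  ],
)

```text
t: 31.85
eef_pos: [620.0, 161.6, 51.3]
tcp_rot: [3.142, -0.0, 0.032]
wrist_force: [-0.3, -0.0, -1.8]
opening: 0.391
```

Call:
move_arm(
  commands=[
    [[0, 0, -1], [0, 0, 0]],
    [[0, 0, -2], [0, 0, 0]],
    [[0, 0, -2], [0, 0, 0]],
  ],
)

```text
t: 32.15
eef_pos: [620.0, 161.7, 49.5]
tcp_rot: [-3.142, -0.0, 0.032]
wrist_force: [-0.2, 0.1, 0.3]
opening: 0.389
```

Call:
move_arm(
  commands=[
    [[0, 0, 0.5], [0, 0, 0]],
    [[0, 0, 0.5], [0, 0, 0]],
    [[0, 0, 0.5], [0, 0, 0]],
    [[0, 0, 0.5], [0, 0, 0]],
    [[0, 0, 15], [0, 0, 0]],
    [[0, 0, 40], [0, 0, 0]],
    [[0, -20, 85], [0, 0, 0]],
    [[0, -60, 120], [0, 0, 0]],
    [[0, -105, 120], [0, 0, 0]],
    [[0, -105, 120], [0, 0, 0]],
  ],
  gripper=46,
)

```text
t: 33.15
eef_pos: [621.4, 47.6, 171.8]
tcp_rot: [3.136, -0.003, 0.022]
wrist_force: [-0.9, -0.6, -0.8]
opening: 0.535
```

```bash
python3 -c "
from car import *
place('w19',(480,675),66,86); o=manip.observe();print(o['eef_pos'],o['tcp_rot'].tolist())
valves()"
```

```text
[621.4  47.6 171.8] [ 3.1 -0.   0. ]
post [138.   5.] 48 [496.7 181.1] [3.3 6.5]
post [209.   5.] 53 [545.2 182.3] [3.  6.3]
post [280.   5.] 55 [594.6 183.5] [2.9 6.5]
post [349.   5.] 73 [642.3 185.3] [4.3 7.2]
post [148.  78.] 45 [497.8 133.9] [3.3 6.9]
post [215.  78.] 52 [546.5 135.2] [3.1 8. ]
post [282.  78.] 59 [595.8 136.5] [7.7 3.1]
post [347.  78.] 73 [643.7 137.6] [3.9 7.7]
post [184.  99.] 322 [522.2 120.5] [40.4  4.4]
post [316.  98.] 329 [620.5 122.8] [39.8  4.4]
post [185. 108.] 266 [522.7 113.3] [40.  3.]
post [315. 108.] 215 [620.4 115.6] [39.3  3. ]
post [219. 128.] 49 [547.4  99.1] [3.  7.6]
post [284. 128.] 47 [596.7 100.5] [8.  2.5]
post [346. 127.] 75 [644.7 101.6] [4.3 8. ]
post [224. 188.] 49 [548.4  51.5] [3.3 7.8]
post [286. 188.] 44 [598.1  52.5] [8.2 2.7]
post [344. 188.] 65 [645.6  53.8] [4.3 8.4]
post [328. 202.] 82 [630.5  40.7] [23.2  1.4]
valve [316.  40.] 4154 [619.8 156.7] [34. 52.] 2.2340476512908936 [67.5 75.  84.1]
valve [178. 156.] 3662 [520.9  78.4] [34.4 63.6] 1.2515112161636353 [66.7 74.8 83.8]
valve [317. 159.] 3503 [622.7  78.1] [33.9 63.4] 1.3319122791290283 [67.1 74.8 83.9]
[620.8  51.7 171.1] [3.1391896846964573, -0.0020707109136235413, 0.02497155415164931]
valve? [311. 136.] 290 [713.6 -69.4] [63.2 34.7] 44.9 hsv [137.5 135.1 115.2]
valve? [377. 136.] 286 [ 716.3 -252.3] [64.3 35.2] 48.4 hsv [107.6  28.6  30.4]
valve? [293. 185.] 230 [574.9 -25.5] [46.6 46.6] 90.0 hsv [ 94.2  13.2 136.1]
valve? [302. 215.] 234 [496.6 -42.9] [62.  32.6] 45.5 hsv [137.4 127.8 127.4]
valve? [325. 252.] 216 [ 397.2 -106.8] [32.1 65.3] 0.4 hsv [105.5  13.7  40.4]
```

View pics/w19.png

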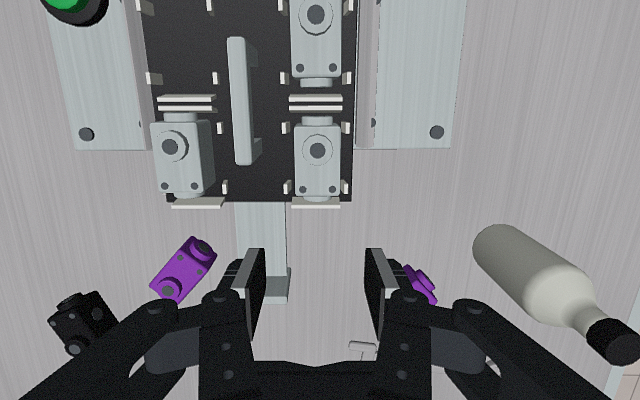

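All three bodies are in nests. The nest 0 body reads about 4 mm off centre, so I'll check its tilt and offset.

```bash
python3 -c "
from car import *
f=np.load('pics/w19.npz'); m=manip.camera_model('wrist'); m['xyz']=f['xyz'];m['rotation']=f['rot']
P=cloud(m,f['d']);Z=P[...,2]
for cx,cy in((521,78),(622.7,78),(619.8,158)):
    M=(Z>71)&(Z<79)&(abs(P[...,0]-cx)<15)&(abs(P[...,1]-cy)<24)
    p=P[M];A=np.c_[p[:,0]-cx,p[:,1]-cy,np.ones(len(p))];c=np.linalg.lstsq(A,p[:,2],rcond=None)[0];print(len(p),'slopes',c[:2].round(3).tolist(),c[2])
    T=(Z>72)&(Z<78)&(abs(P[...,0]-cx)<25)&(abs(P[...,1]-cy)<40)
    q=max(blobs(T,100),key=lambda b:b[1][4]);r=rect(P,q[0]);print(' top rect',np.round(r[0],1),np.round(r[1],1),r[2])
b=f['b'][60:220,120:380];cv2.imwrite('pics/c19.png',cv2.resize(b,None,fx=3,fy=3,interpolation=cv2.INTER_CUBIC))
"
```

```text
1951 slopes [-0.0, 0.004] 74.80749308320519
 top rect [520.9  78.5] [34.3 51.5] 1.3355910778045654
1946 slopes [-0.002, -0.001] 74.80263688342755
 top rect [622.6  78. ] [34.  51.9] 2.102147102355957
2568 slopes [-0.005, 0.009] 74.85807513038226
 top rect [619.6 159.4] [34.  46.5] 2.0854711532592773
```

View pics/c19.png

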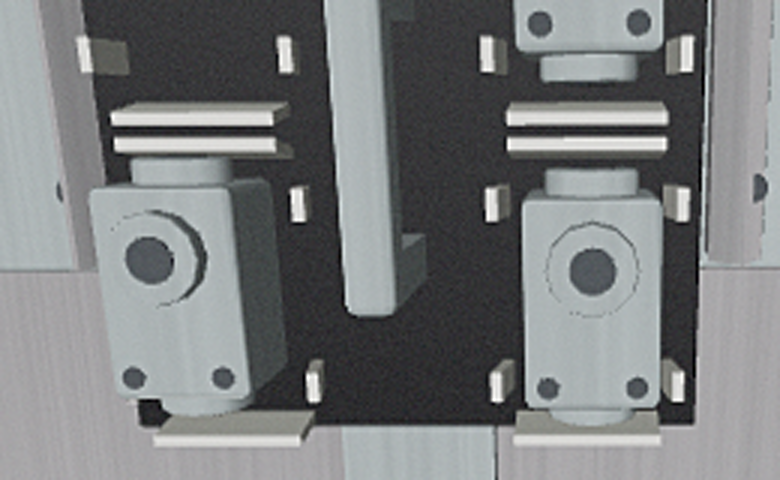

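Everything is flat, and the worst offset is about 4.5 mm, within 7 mm. Next I'll grip the lug again and push home.

Call:
move_arm(
  commands=[
    [[-41.5, -94, -30], [0, 0, -1.571]],
    [[-41.5, -94, -30], [0, 0, -1.571]],
    [[-41.5, -94, -30], [0, 0, -1.571]],
    [[-41.5, -94, -30], [0, 0, -1.571]],
    [[-41.5, -94, -30], [0, 0, -1.571]],
    [[-41.5, -94, -30], [0, 0, -1.571]],
    [[-41.5, -94, -30], [0, 0, -1.571]],
    [[-41.5, -94, -30], [0, 0, -1.571]],
    [[-41.5, -94, -30], [0, 0, -1.571]],
    [[-41.5, -94, -30], [0, 0, -1.571]],
  ],
  gripper=50,
)

```text
t: 34.25
eef_pos: [578.5, -35.0, 139.5]
tcp_rot: [3.141, 0.001, -1.471]
wrist_force: [-0.4, -0.5, 0.7]
opening: 0.583
```

Call:
move_arm(
  commands=[
    [[0, 0, -15], [0, 0, -0.07]],
    [[0, 0, -30], [0, 0, -0.07]],
    [[0, 0, -40], [0, 0, -0.07]],
    [[0, 0, -40], [0, 0, -0.07]],
  ],
)

```text
t: 34.65
eef_pos: [577.5, -35.8, 98.0]
tcp_rot: [3.139, 0.001, -1.536]
wrist_force: [-0.6, 0.3, -0.1]
opening: 0.585
```

```bash
python3 -c "
from car import *
m,b,d=shot(manip,'wrist','w20');o=manip.observe();print(o['eef_pos'],o['tcp_rot'].tolist())
P=cloud(m,d);Z=P[...,2]
M=(Z>60)&(Z<80)&(P[...,1]<-20)&(P[...,1]>-60)&(abs(P[...,0]-578)<45)
for q,s,c in blobs(M,100):
    r=rect(P,q); print('lug',c.round(),s[4],np.round(r[0],1),np.round(r[1],1),r[2])
"
```

```text
[578.1 -36.2  98.9] [3.1400635783129998, 0.0005949734673913465, -1.536517133076656]
lug [323. 239.] 1281 [575.5 -40.2] [50.1  8. ] 1.3491559028625488
```

View pics/w20.png

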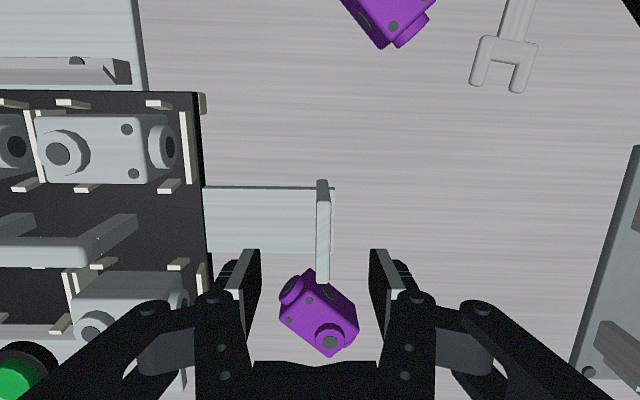

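Call:
move_arm(
  commands=[
    [[-0.5, -4, -20], [0, 0, -0.005]],
    [[-0.5, -4, -40], [0, 0, -0.005]],
    [[-0.5, -4, -49], [0, 0, -0.005]],
    [[-0.5, -4, -51], [0, 0, -0.005]],
    [[-0.5, -4, -51], [0, 0, -0.005]],
  ],
)

```text
t: 35.2
eef_pos: [578.4, -41.1, 48.9]
tcp_rot: [-3.141, 0.0, -1.543]
wrist_force: [0.4, -0.1, 0.1]
opening: 0.587
```

Call:
move_arm(
  commands=[
    [[0, 0, 0], [0, 0, 0]],
    [[0, 0, 0], [0, 0, 0]],
    [[0, 0, 0], [0, 0, 0]],
    [[0, 0, 0], [0, 0, 0]],
    [[0, 0, 0], [0, 0, 0]],
    [[0, 0, 0], [0, 0, 0]],
  ],
  gripper=0,
  force=30,
)

```text
t: 35.8
eef_pos: [578.4, -41.3, 48.8]
tcp_rot: [-3.141, 0.0, -1.543]
wrist_force: [0.9, -0.5, 1.9]
opening: 0.084
```

Gripped. I'll push along the track direction (-0.028, 1).

Call:
move_arm(
  commands=[
    [[-0.1, 4, 0], [0, 0, 0]],
    [[-0.3, 11, 0], [0, 0, 0]],
    [[-0.6, 20, 0], [0, 0, 0]],
    [[-0.8, 30, 0], [0, 0, 0]],
    [[-1.1, 40, 0], [0, 0, 0]],
    [[-1.4, 50, 0], [0, 0, 0]],
    [[-1.7, 59, 0], [0, 0, 0]],
    [[-1.9, 66, 0], [0, 0, 0]],
    [[-2, 70, 0], [0, 0, 0]],
    [[-2, 70, 0], [0, 0, 0]],
  ],
)

```text
t: 36.8
eef_pos: [576.9, 27.4, 49.1]
tcp_rot: [-3.14, -0.002, -1.544]
wrist_force: [1.6, -4.6, 6.3]
opening: 0.089
```

```bash
python3 -c "
from car import *
shot(manip,'side','s21',(100,150,340,350),3)"
```

```text
(no output)
```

View pics/s21.png

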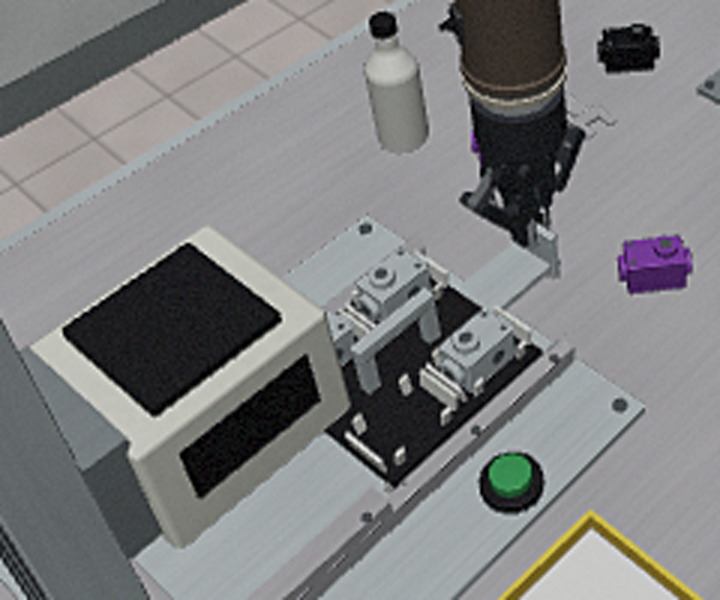

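Call:
move_arm(
  commands=[
    [[-0.1, 4, 0], [0, 0, 0]],
    [[-0.3, 11, 0], [0, 0, 0]],
    [[-0.6, 20, 0], [0, 0, 0]],
    [[-0.8, 30, 0], [0, 0, 0]],
    [[-1.1, 40, 0], [0, 0, 0]],
    [[-1.4, 50, 0], [0, 0, 0]],
    [[-1.7, 59, 0], [0, 0, 0]],
    [[-1.9, 66, 0], [0, 0, 0]],
    [[-2, 70, 0], [0, 0, 0]],
    [[-2, 70, 0], [0, 0, 0]],
  ],
)

```text
t: 37.85
eef_pos: [574.9, 97.2, 49.2]
tcp_rot: [-3.14, -0.002, -1.544]
wrist_force: [0.7, -5.0, 6.6]
opening: 0.08
```

Call:
move_arm(
  commands=[
    [[-0.1, 4, 0], [0, 0, 0]],
    [[-0.3, 11, 0], [0, 0, 0]],
    [[-0.6, 20, 0], [0, 0, 0]],
    [[-0.8, 30, 0], [0, 0, 0]],
    [[-1.1, 40, 0], [0, 0, 0]],
    [[-1.4, 50, 0], [0, 0, 0]],
    [[-1.7, 59, 0], [0, 0, 0]],
    [[-1.9, 66, 0], [0, 0, 0]],
    [[-2, 70, 0], [0, 0, 0]],
    [[-2, 70, 0], [0, 0, 0]],
  ],
)

```text
t: 38.85
eef_pos: [573.0, 167.1, 49.1]
tcp_rot: [-3.14, -0.002, -1.544]
wrist_force: [0.7, -5.6, 7.9]
opening: 0.084
```

Call:
move_arm(
  commands=[
    [[-0.1, 3, 0], [0, 0, 0]],
    [[-0.2, 6, 0], [0, 0, 0]],
    [[-0.3, 9, 0], [0, 0, 0]],
    [[-0.3, 12, 0], [0, 0, 0]],
    [[-0.4, 15, 0], [0, 0, 0]],
    [[-0.5, 17, 0], [0, 0, 0]],
    [[-0.5, 18, 0], [0, 0, 0]],
  ],
)

```text
t: 39.55
eef_pos: [572.5, 183.8, 49.2]
tcp_rot: [-3.14, -0.003, -1.545]
wrist_force: [0.9, -8.5, 9.6]
opening: 0.085
```

Call:
move_arm(
  commands=[
    [[0, 1, 0], [0, 0, 0]],
    [[0, 2, 0], [0, 0, 0]],
    [[-0.1, 3, 0], [0, 0, 0]],
    [[-0.1, 3, 0], [0, 0, 0]],
  ],
)

```text
t: 39.95
eef_pos: [572.4, 186.7, 49.2]
tcp_rot: [-3.14, -0.003, -1.545]
wrist_force: [0.0, -8.3, 9.2]
opening: 0.085
```

Call:
move_arm(
  commands=[
    [[0, 1, 0], [0, 0, 0]],
    [[0, 2, 0], [0, 0, 0]],
    [[0, 2, 0], [0, 0, 0]],
  ],
)

```text
t: 40.25
eef_pos: [572.4, 188.7, 49.1]
tcp_rot: [-3.141, -0.003, -1.545]
wrist_force: [-0.7, -7.8, 9.6]
opening: 0.088
```

Call:
move_arm(
  commands=[
    [[0, 1, 0], [0, 0, 0]],
    [[0, 2, 0], [0, 0, 0]],
    [[0, 2, 0], [0, 0, 0]],
  ],
)

```text
t: 40.55
eef_pos: [572.4, 189.0, 49.1]
tcp_rot: [-3.141, -0.005, -1.546]
wrist_force: [-0.7, -12.6, 11.7]
opening: 0.087
```

Call:
move_arm(
  commands=[
    [[0, 1, 0], [0, 0, 0]],
    [[0, 2, 0], [0, 0, 0]],
    [[0, 2, 0], [0, 0, 0]],
    [[0, 2, 0], [0, 0, 0]],
  ],
)

```text
t: 40.95
eef_pos: [572.4, 189.0, 49.2]
tcp_rot: [3.141, -0.007, -1.547]
wrist_force: [-0.7, -16.5, 13.4]
opening: 0.086
```

```bash
python3 -c "
from car import *
shot(manip,'wrist','w22');shot(manip,'side','s22',(100,150,340,350),3); print(manip.observe()['wrist_force'])"
```

```text
[ -0.7 -17.   14.8]
```

View pics/s22.png

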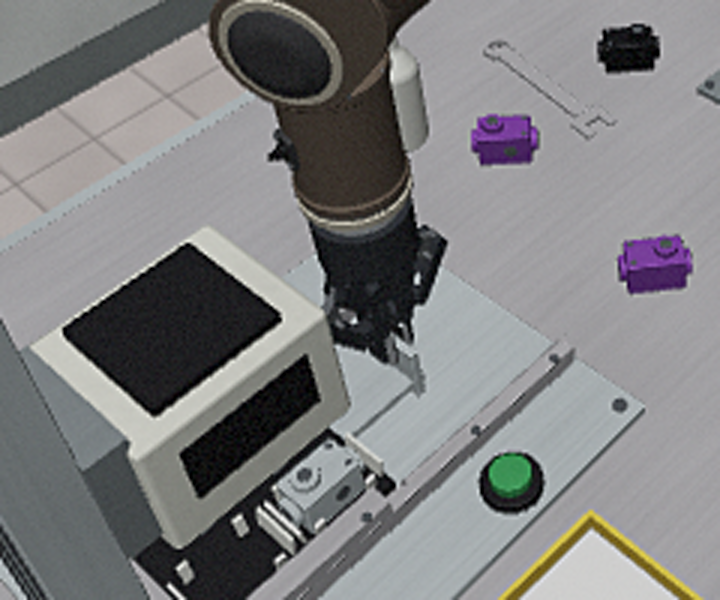

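View pics/w22.png

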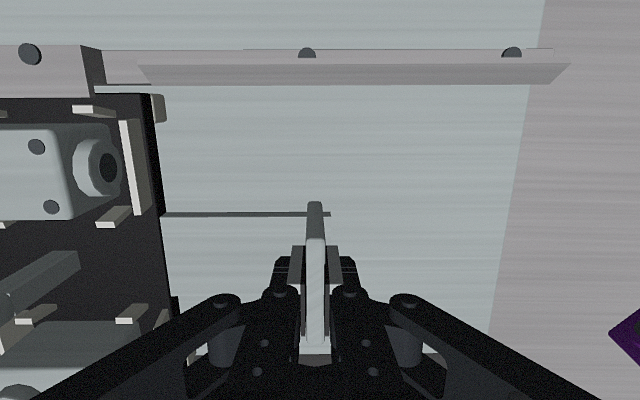

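Hard stop: y holds at 189.0 while the force rises to 17 N, matching the expected home within calibration. I'll relax, release and go to the button.

Call:
move_arm(
  commands=[
    [[0, -2, 0], [0, 0, 0]],
    [[0, -3.5, 0], [0, 0, 0]],
    [[0, -3.5, 0], [0, 0, 0]],
  ],
)

```text
t: 41.35
eef_pos: [572.5, 189.0, 49.2]
tcp_rot: [-3.14, -0.003, -1.545]
wrist_force: [-0.9, -8.4, 9.1]
opening: 0.089
```

Call:
move_arm(
  commands=[
    [[0, 0, 0], [0, 0, 0]],
    [[0, 0, 0], [0, 0, 0]],
    [[0, 0, 0], [0, 0, 0]],
    [[0, 0, 15], [0, 0, 0]],
    [[0, 0, 45], [0, 0, 0]],
    [[0, 0, 70], [0, 0, 0]],
    [[0, -5, 70], [0, 0, 0]],
  ],
  gripper=40,
)

```text
t: 42.05
eef_pos: [573.5, 189.2, 123.1]
tcp_rot: [-3.135, 0.003, -1.542]
wrist_force: [-0.1, -0.6, 0.3]
opening: 0.469
```

```bash
python3 -c "
from car import *
m,b,d=shot(manip,'wrist','w23');o=manip.observe();print(o['eef_pos'],o['tcp_rot'].tolist())
P=cloud(m,d);Z=P[...,2]
M=(Z>60)&(Z<80)&(P[...,1]<230)&(P[...,1]>150)&(abs(P[...,0]-572)<45)
for q,s,c in blobs(M,100):
    r=rect(P,q); print('lug',c.round(),s[4],np.round(r[0],1),np.round(r[1],1),r[2])
"
```

```text
[572.7 187.1 121.1] [-3.137578593017477, 0.0010560952889577813, -1.5430830294037796]
lug [315. 227.] 1008 [569.5 189.1] [50.   7.8] 1.575586199760437
```

View pics/w23.png

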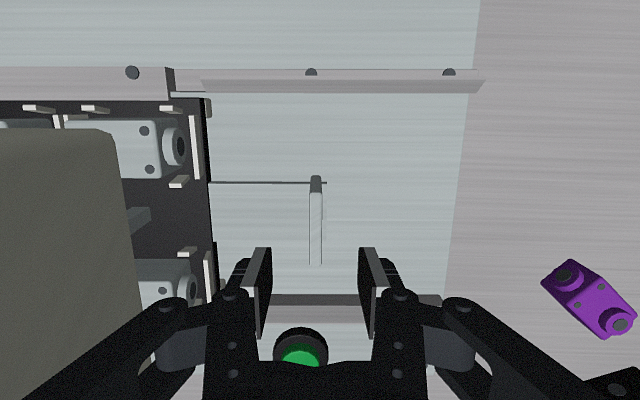

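The carrier stayed home with the lug at y 189.1. Moving over the button with the fingers shut.

Call:
move_arm(
  commands=[
    [[0, 0, 20], [0, 0, 0]],
    [[-40, 3, 20], [0, 0, 0]],
    [[-85, 8, 0], [0, 0, 0]],
    [[-125, 12, -30], [0, 0, 0]],
    [[-140.5, 13, -50], [0, 0, 0]],
    [[-140.5, 13, -60], [0, 0, 0]],
    [[-140.5, 13, -60], [0, 0, 0]],
    [[-140.5, 13, -60], [0, 0, 0]],
  ],
  gripper=0,
)

```text
t: 42.9
eef_pos: [432.4, 200.3, 58.8]
tcp_rot: [-3.141, 0.0, -1.544]
wrist_force: [0.3, -0.8, -0.1]
opening: -0.003
```

```bash
python3 -c "
from car import *
m,b,d=shot(manip,'wrist','w24');o=manip.observe();print(o['eef_pos'],o['tcp_rot'].tolist())
P=cloud(m,d);hsv=cv2.cvtColor(b,cv2.COLOR_BGR2HSV)
for q,s,c in blobs(cv2.inRange(hsv,(50,80,60),(75,255,255))>0,100): print(c,s,P[q].mean(0),P[q].min(0),P[q].max(0))
"
```

```text
[432.6 200.3  59. ] [-3.140134918188371, 0.0005425138273140728, -1.544272528023234]
[318.7 235.3] [ 289  214   60   44 1785] [436.3 198.4  35.7] [422.6 181.4  25.2] [505.3 214.5 202.2]
```

View pics/w24.png

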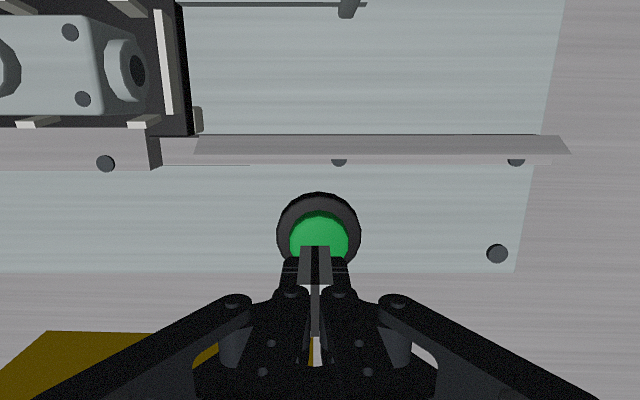

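Call:
move_arm(
  commands=[
    [[0, -0.5, -12], [0, 0, 0]],
    [[0, -0.5, -20], [0, 0, 0]],
    [[0, -0.5, -24], [0, 0, 0]],
    [[0, -0.5, -27], [0, 0, 0]],
    [[0, -0.5, -29], [0, 0, 0]],
    [[0, -0.5, -30], [0, 0, 0]],
    [[0, -0.5, -30], [0, 0, 0]],
  ],
)

```text
t: 43.65
eef_pos: [430.7, 199.3, 28.5]
tcp_rot: [3.141, -0.001, -1.543]
wrist_force: [-1.3, -2.2, 4.0]
opening: 0.0
```

Call:
move_arm(
  commands=[
    [[0, 0, -1], [0, 0, 0]],
    [[0, 0, -2], [0, 0, 0]],
    [[0, 0, -3], [0, 0, 0]],
    [[0, 0, -3], [0, 0, 0]],
  ],
)

```text
t: 44.05
eef_pos: [430.9, 199.4, 27.6]
tcp_rot: [-3.141, -0.0, -1.543]
wrist_force: [-9.2, -6.6, 34.4]
opening: 0.004
```

Call:
move_arm(
  commands=[
    [[0, 0, -1], [0, 0, 0]],
    [[0, 0, -2], [0, 0, 0]],
    [[0, 0, -2], [0, 0, 0]],
    [[0, 0, -2], [0, 0, 0]],
  ],
)

```text
t: 44.45
eef_pos: [431.0, 199.5, 27.1]
tcp_rot: [-3.14, -0.0, -1.543]
wrist_force: [-15.0, -8.9, 58.7]
opening: -0.002
```

The button has bottomed. I'll release it and return to the lug.

Call:
move_arm(
  commands=[
    [[0, 0, 10], [0, 0, 0]],
    [[0, 0, 45], [0, 0, 0]],
    [[15, 0, 80], [0, 0, 0]],
    [[55, -3, 110], [0, 0, 0]],
    [[100, -8, 112], [0, 0, 0]],
    [[130, -10, 105], [0, 0, 0]],
    [[141, -11, 95], [0, 0, 0]],
    [[141, -11, 95], [0, 0, 0]],
  ],
  gripper=40,
)

```text
t: 45.25
eef_pos: [571.7, 188.2, 116.3]
tcp_rot: [3.139, -0.001, -1.544]
wrist_force: [-0.4, -0.2, -0.2]
opening: 0.47
```

```bash
python3 -c "
from car import *
m,b,d=shot(manip,'wrist','w25');o=manip.observe();print(o['eef_pos'],o['tcp_rot'].tolist())
P=cloud(m,d);Z=P[...,2]
M=(Z>60)&(Z<80)&(P[...,1]<230)&(P[...,1]>150)&(abs(P[...,0]-572)<45)
for q,s,c in blobs(M,100):
    r=rect(P,q); print('lug',c.round(),s[4],np.round(r[0],1),np.round(r[1],1),r[2])
m,b,d=shot(manip,'top','t25'); P=cloud(m,d);hsv=cv2.cvtColor(b,cv2.COLOR_BGR2HSV)
for q,s,c in blobs(cv2.inRange(hsv,(50,80,60),(75,255,255))>0,20): print('btn',c,P[q].mean(0))
"
```

```text
[570.5 188.7 116.8] [3.138496996764885, -0.0005059335567407786, -1.543111690440627]
lug [313. 227.] 1050 [569.8 189. ] [49.3  7.9] 1.5264878273010254
btn [210.6 237.6] [432.1 199.7  32.8]
```

View pics/w25.png

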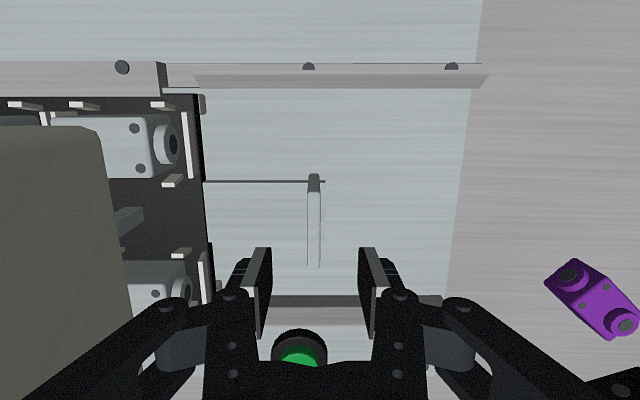

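The carrier is still home (lug y 189.0) and the button has sprung back. I'll re-grip the lug.

Call:
move_arm(
  commands=[
    [[1.5, 0, -25], [0, 0, 0]],
    [[1.5, 0, -50], [0, 0, 0]],
    [[1.5, 0, -63], [0, 0, 0]],
    [[1.5, 0, -67], [0, 0, 0]],
    [[1.5, 0, -67], [0, 0, 0]],
  ],
)

```text
t: 45.85
eef_pos: [572.8, 189.0, 51.5]
tcp_rot: [3.141, -0.0, -1.543]
wrist_force: [0.4, -0.8, 1.0]
opening: 0.467
```

Call:
move_arm(
  commands=[
    [[0, 0, 0], [0, 0, 0]],
    [[0, 0, 0], [0, 0, 0]],
    [[0, 0, 0], [0, 0, 0]],
    [[0, 0, 0], [0, 0, 0]],
    [[0, 0, 0], [0, 0, 0]],
    [[0, 0, 0], [0, 0, 0]],
  ],
  gripper=0,
  force=30,
)

```text
t: 46.45
eef_pos: [574.0, 188.9, 52.5]
tcp_rot: [-3.14, 0.001, -1.543]
wrist_force: [-2.3, -1.3, 6.2]
opening: 0.081
```

Call:
move_arm(
  commands=[
    [[0, -2, 0], [0, 0, 0]],
    [[0.2, -6, 0], [0, 0, 0]],
    [[0.4, -13, 0], [0, 0, 0]],
    [[0.6, -22, 0], [0, 0, 0]],
    [[0.9, -32, 0], [0, 0, 0]],
    [[1.2, -42, 0], [0, 0, 0]],
    [[1.5, -52, 0], [0, 0, 0]],
    [[1.7, -62, 0], [0, 0, 0]],
    [[1.9, -68, 0], [0, 0, 0]],
    [[2, -70, 0], [0, 0, 0]],
  ],
)

```text
t: 47.45
eef_pos: [576.0, 119.4, 52.0]
tcp_rot: [-3.14, 0.001, -1.543]
wrist_force: [-0.0, 6.0, 4.5]
opening: 0.084
```

Call:
move_arm(
  commands=[
    [[0, -3, 0], [0, 0, 0]],
    [[0.2, -8, 0], [0, 0, 0]],
    [[0.4, -15, 0], [0, 0, 0]],
    [[0.6, -24, 0], [0, 0, 0]],
    [[0.9, -33, 0], [0, 0, 0]],
    [[1.2, -42, 0], [0, 0, 0]],
    [[1.5, -52, 0], [0, 0, 0]],
    [[1.7, -60, 0], [0, 0, 0]],
    [[1.9, -66, 0], [0, 0, 0]],
    [[2, -68, 0], [0, 0, 0]],
  ],
)

```text
t: 48.45
eef_pos: [577.9, 51.5, 51.9]
tcp_rot: [-3.14, 0.001, -1.543]
wrist_force: [-0.8, 7.1, 4.1]
opening: 0.083
```

Call:
move_arm(
  commands=[
    [[0, -3, 0], [0, 0, 0]],
    [[0.2, -8, 0], [0, 0, 0]],
    [[0.4, -15, 0], [0, 0, 0]],
    [[0.6, -24, 0], [0, 0, 0]],
    [[0.9, -33, 0], [0, 0, 0]],
    [[1.2, -42, 0], [0, 0, 0]],
    [[1.4, -50, 0], [0, 0, 0]],
    [[1.6, -56, 0], [0, 0, 0]],
    [[1.7, -59, 0], [0, 0, 0]],
    [[1.7, -60, 0], [0, 0, 0]],
  ],
)

```text
t: 49.45
eef_pos: [579.4, -8.2, 51.7]
tcp_rot: [-3.141, 0.001, -1.543]
wrist_force: [1.4, 5.8, 3.6]
opening: 0.085
```

Call:
move_arm(
  commands=[
    [[0, 0, 0], [0, 0, 0]],
    [[0, 0, 0], [0, 0, 0]],
    [[0, 0, 0], [0, 0, 0]],
    [[0, 0, 0], [0, 0, 0]],
    [[0, 0, 15], [0, 0, 0]],
    [[0, 0, 50], [0, 0, 0]],
    [[0, -10, 95], [0, 0, 0]],
    [[0, -30, 125], [0, 0, 0]],
    [[0, -30, 125], [0, 0, 0]],
  ],
  gripper=40,
)

```text
t: 50.35
eef_pos: [581.8, -42.7, 182.5]
tcp_rot: [-3.133, -0.002, -1.547]
wrist_force: [0.5, -0.4, 1.2]
opening: 0.471
```

```bash
python3 -c "
from car import *
place('w26',(480,675),66,86);o=manip.observe();print(o['eef_pos'])
f=np.load('pics/w26.npz'); m=manip.camera_model('wrist'); m['xyz']=f['xyz'];m['rotation']=f['rot']
P=cloud(m,f['d']);Z=P[...,2]
M=(Z>60)&(Z<80)&(P[...,1]<10)&(P[...,1]>-50)&(abs(P[...,0]-572)<45)
for q,s,c in blobs(M,100):
    r=rect(P,q); print('lug',c.round(),s[4],np.round(r[0],1),np.round(r[1],1),r[2])
shot(manip,'side','s26',(100,150,340,350),3)"
```

```text
[581.8 -42.7 182.5] [-3.1 -0.  -1.5]
post [ 45. 111.] 52 [643.1 170.2] [3.1 9. ]
post [ 91. 111.] 52 [644.  134.1] [3.1 8.7]
post [153. 111.] 50 [644.7  86.2] [4.  7.8]
post [ 70. 141.] 221 [619.3 154.8] [39.4  4.6]
post [175. 141.] 213 [621.4  70.7] [39.2  3.4]
post [  6. 254.] 128 [519.1 229.9] [40.6  4.9]
post [ 92. 251.] 139 [521.2 152.4] [ 4.3 40.9]
post [ 97. 239.] 51 [533.9 148.1] [ 6.9 15.3]
post [188. 253.] 161 [523.7  68.1] [39.7  3.5]
valve [ 19. 144.] 1786 [618.8 183.3] [33.9 31.5] 3.227186441421509 [67.4 74.8 76.4]
valve [112. 142.] 3237 [621.6 113.7] [33.8 59.1] 1.471940517425537 [69.4 75.1 84.1]
valve [ 79. 204.] 473 [575.  149.1] [79.3 10.5] 85.413330078125 [66.7 81.  85.5]
valve [130. 264.] 2530 [520.  113.3] [34.4 58.4] 1.1562509536743164 [67.4 74.9 83.9]
[580.5 -41.1 179.9]
lug [271. 203.] 698 [575.2  -7.6] [49.1  8.3] 1.596413254737854
```

View pics/s26.png

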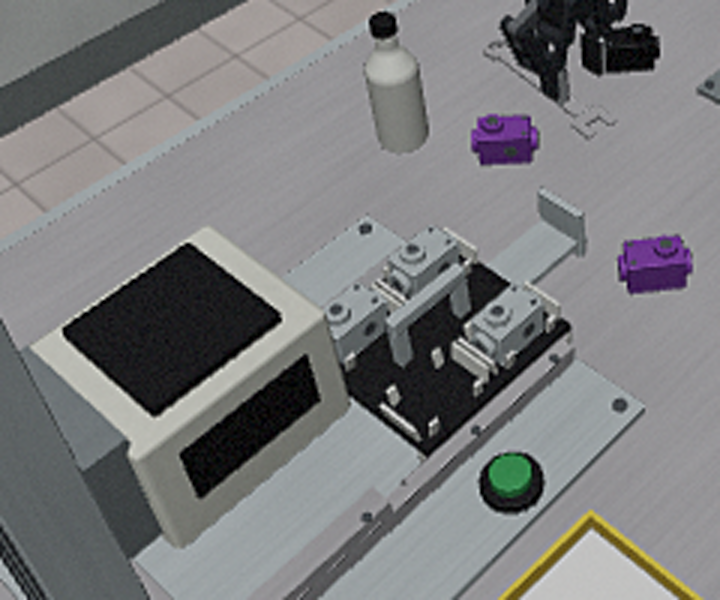

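View pics/w26.png

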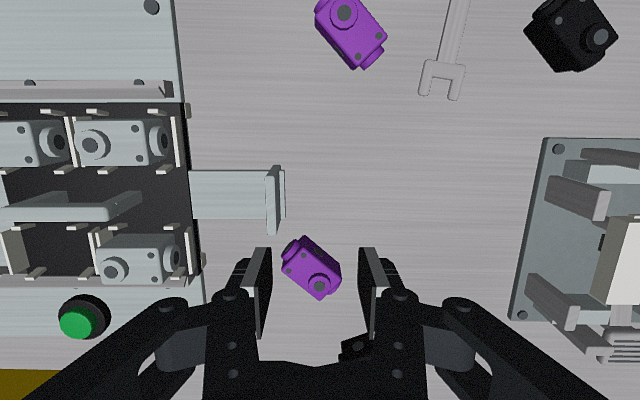

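The carrier is drawn back 196.6 mm. I'll retreat and make a final check from the top camera.

Call:
move_arm(
  commands=[
    [[-20, -40, 20], [0, 0, 0]],
    [[-40, -85, 40], [0, 0, 0]],
    [[-60, -130, 50], [0, 0, 0]],
    [[-60, -170, 60], [0, 0, 0]],
    [[-60, -190, 60], [0, 0, 0]],
    [[-60, -190, 60], [0, 0, 0]],
    [[-60, -190, 60], [0, 0, 0]],
  ],
)

```text
t: 51.15
eef_pos: [518.7, -228.1, 235.2]
tcp_rot: [3.14, 0.002, -1.543]
wrist_force: [-0.5, -0.1, 0.0]
opening: 0.467
```

```bash
python3 -c "
from car import *
m,b,d=shot(manip,'top','t27',(180,110,340,260),4);P=cloud(m,d);Z=P[...,2];hsv=cv2.cvtColor(b,cv2.COLOR_BGR2HSV)
M=(Z>66)&(Z<90)&(P[...,1]>50)&(P[...,1]<225)&(P[...,0]>480)&(P[...,0]<670)
for q,s,c in blobs(M,60):
    r=rect(P,q); print('valve',c.round(),s[4],np.round(r[0],1),np.round(r[1],1),r[2],np.median(Z[q]))
M=(Z>30)&(Z<45)&(hsv[...,2]<60)&(P[...,1]>40)&(P[...,1]<260)&(P[...,0]>480)&(P[...,0]<670)
for q,s,c in blobs(M,200):
    r=rect(P,q); print('plate',c.round(),s[4],np.round(r[0],1),np.round(r[1],1),r[2])
M=(Z>86)&(Z<105)&(P[...,1]>50)&(P[...,1]<225)&(abs(P[...,0]-575)<40)
for q,s,c in blobs(M,60):
    r=rect(P,q); print('handle',c.round(),s[4],np.round(r[0],1),np.round(r[1],1),r[2])
M=(Z>15)&(Z<170)&(P[...,0]>380)
print('oiler/tub/wrench view saved',manip.observe()['t'],manip.observe()['wrist_force'])"
```

```text
valve [243. 165.] 278 [622.9 110. ] [34.4 63.7] 2.404311180114746 74.55607223917377
valve [211. 166.] 272 [619.9 193.1] [34.9 61.2] 4.363137245178223 74.77886210756071
valve [242. 204.] 280 [520.5 110.7] [31.9 63.2] 0.09854946285486221 74.49908544591426
plate [227. 192.] 1725 [571.9 149.9] [160.4 162.5] 1.5026535987854004
handle [225. 184.] 141 [570.9 149.2] [11.1 77.3] 0.3350249230861664
oiler/tub/wrench view saved 51.2 [ 0.  -0.2 -0.8]
```

View pics/t27.png

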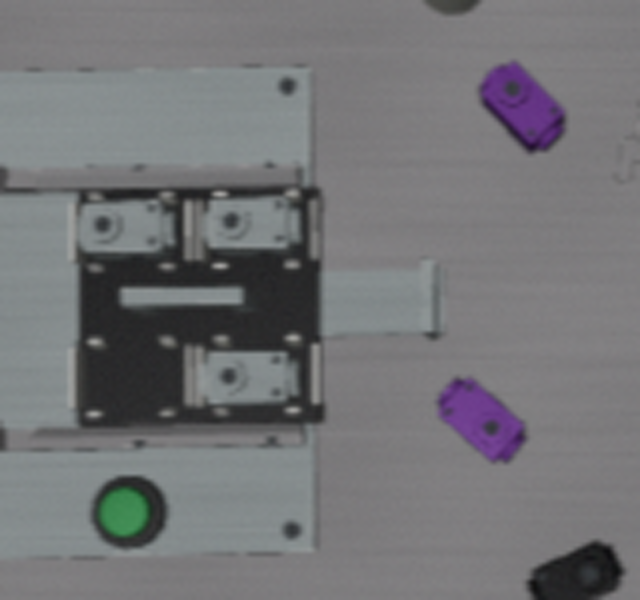

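```bash
python3 -c "
from car import *
for n in('top0','t27'):
    if n=='top0': b=cv2.imread('pics/top0.png');d=np.load('pics/top0d.npy')
    else: f=np.load('pics/t27.npz');b=f['b'];d=f['d']
    m=manip.camera_model('top');P=cloud(m,d);Z=P[...,2]
    for nm,M in(('oiler',(Z>90)&(abs(P[...,0]-794)<60)&(abs(P[...,1]+20)<60)),('tub',(Z>55)&(Z<95)&(P[...,0]<390)&(P[...,1]>150)&(P[...,1]<460)&(P[...,0]>150))):
        for q,s,c in blobs(M,60): print(n,nm,c.round(1),P[q].mean(0))
b=f['b'][80:170,260:380];cv2.imwrite('pics/c27.png',cv2.resize(b,None,fx=5,fy=5))
manip.finish_job()"
```

```text
top0 oiler [291.2  93.4] [802.8 -18.9 116.9]
top0 tub [168.6 298.6] [275.1 295.2  66.4]
t27 oiler [291.2  93.4] [802.8 -18.9 117. ]
t27 tub [168.7 298.5] [275.1 295.2  66.4]
the job is handed in; nothing more can be done
```

The whole sequence is done and the job is handed in at about 51 s of the 208 s allowed. No verdict was reported.

- **Latch and carrier:** I pressed the latch until the carrier sprang up. The gripper's knuckles blocked it halfway, so I shifted the tool and it came up fully. I then set the carrier on the track.
- **Loading:** three aluminium valve bodies were present, and I laid them in nests 0, 1 and 3. The purple and black look-alikes were left alone. Between bodies I drew the carrier back 22 mm by its lug, to keep the wrist camera away from the head.
- **Marking and pulling out:** I pushed the carrier against the stop. The lug's y held at 189.0 mm while the push rose to 17 N, and it was still there after the button press. The press bottomed out at up to 59 N on the wrist, harder than it needed to be.

**Last checks:**
- The carrier stood flat, 196.6 mm back from home (157–250 allowed).
- The button had sprung back before the pull-out.
- All three bodies lay flat. Those in nests 1 and 3 were within about 1 mm of the nest centre.
- The body in nest 0 was the least certain. It read 4.5 mm off centre from the wrist camera and 5.2 mm from the top camera, against a limit of 7 mm. It had been centred when placed and moved around the time of the short pull-back, possibly from the announced knock. I left it there.
- The tub and oil bottle had not moved. I did not re-measure the wrench at the end, but kept the fingers clear of it.
- I saw no contact with the head, but had no direct reading of force on it.

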